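# Get the rear gauge off a crowded hook and bed it in its stand

## Robot

A 6-joint arm with a two-finger parallel gripper is mounted at the origin on the work surface. World frame = base frame: x ahead of the robot, y to its left, z up, the work surface at z = 0. Lengths are in m, angles in degrees, forces in N, time in s.
With the tool pointing down it reaches from about 0.25 to 0.725 m from the base axis. Payload 9.7 kg.
Tool frame: the origin (TCP) lies between the finger pads; the fingertips stand 22 mm ahead of it and the grasp point (between the pads) lies 3 mm ahead of it; z points along the fingers, y is the line along which they close (so a half turn about z gives the same grasp; the last joint's range is limited). The gripper opens to 85 mm and grips with 20 to 120 N. Pads are 22 mm wide; open, the fingers measure 114 mm over their backs; the gripper's body (76 mm by 85 mm) begins 54 mm behind the grasp point. The pads swing forward as they close: fully open they stand 13 mm farther back than shut.
Start: joints at [-69.328, 4.979, 10.078, 95.1, 0, 90], TCP at [0.194, -0.515, 0.217] pointing down, gripper open.
Joint ranges: [-179.16, 179.16], [-48.56, 103.87], [-65.8, 70.77], [-126.05, 130.52], [-82.76, 87.17], [-180, 180]. Speed limits (degrees/s): [127.2, 127.2, 147.25, 180, 180, 180].

## Interface

Orientations are given as [roll, pitch, yaw] about the fixed x, y, z axes, in that order (R = Rz(yaw) Ry(pitch) Rx(roll)).
In Python, from workcell import bot, viewer, finder gives the robot as it stands.
- The arm moves only by the tool move_arm, never from a script. Its arguments are lists of equal length, an entry for each row: "offset": the shift along the tool's x, y, z in cm, a list of three; "twist": the turn, a rotation vector about the tool's x, y, z in rad, a list of three; "grip": the opening, from 0 (shut) to 1 (fully open). In form: {"offset": [[x, y, z], ...], "twist": [[ax, ay, az], ...], "grip": [grip, ...]}. A call has 1 to 5 rows; each row shifts and turns the commanded pose from where the row before left it, along the tool's axes as they then stand; what a row does not reach is not made up. A row lasts 1/10 s, in which the tool goes at most 50 mm and 8.59 degrees, less where a joint would pass 70% of its speed; a pose out of reach is approached as far as the arm can. A call is refused whole if a number of a shift passes 5 or a number of a turn 0.15, either way. A call with a gripper value outside its range is refused whole. The fingers move at their own pace and stop on an object; "force" is the grip in N (left out, the last holds). Time passes only in rows, so rows that do not move let the fingers close. It gives the time, the measured TCP pose, the force, the opening and the grip force at its end, in the units of the state.
- bot.get_obs(): the state, without advancing time (a new reading comes with each control period).
- viewer.camera(name): name is "scene" or "side" or "wrist"; returns a dict with "color" (420x560x3 uint8, red, green, blue), "depth" (420x560 float32, m along the optical axis (not along the pixel's ray), 0 where there is no reading), "vfov" (degrees; the focal length in pixels is half the picture's height over the tangent of half this angle, whatever the lens; pixels are square), "cx", "cy" (the principal point, pixels), "k1" (the pictures are not rectified: a ray, as slopes to the right and down, at radius r is drawn at 1 + k1 r^2 times it, then the intrinsics apply), "position" and "attitude" of the camera in the world; the wrist camera has in their place "tool_from_camera" (4x4, takes a point from camera to tool coordinates, whose origin is the TCP and whose axes are the flange's). Camera axes: x right, y down, z forward; pixel columns grow to the right and rows downward; lengths in m; the calibration is good to about 2 mm. A picture is of the moment at which its call begins: read the wrist's pose just before it.
- bot.job_done(): hands the job in; it is judged then, once.
Trained networks look in a picture, given as the dict that the camera call returned (one of the last four; its "shot" number tells which), for a name from the list of things; names that differ only in an ending like _2 or _b are one class to them, and where a whole thing is asked for, a point or a joint stands for the part that bears it (a point fixed in the world has none). Each returns a list of dicts, best first, with "p" (0 to 1); they miss things now and then, are a little off and sometimes report something else, mostly with a low value. They report only what shows in the picture. A call takes as long as a camera call.
- finder.boxes_of(picture, thing): "position" ([column, row] in pixels, amid what is visible of it).
- finder.pinpoint(picture, thing): "position" ([column, row] in pixels: a listed point, or the origin of a listed thing).
The state is a dict: "time": time; "q": joint angles; "qd": joint speeds; "joint_efforts": joint torques, N m; "ee_pos": TCP position; "tcp_rot": TCP orientation; "wrist_force": force on the tool from outside, world axes, zero at the start; "torque": the same for the moment, N m; "opening": finger opening in m; "grasp_force": force on a finger pad.
Only numpy, scipy, OpenCV 4.12 (cv2) and the standard library are available. Lean on these libraries where they do the work, as an engineer would, in place of code of your own. Each camera call takes 0.05 s, during which the arm holds its last target. There are 200 camera calls.

## Task

The yellow gauge hangs at the back of the crowded hook: first move the red and the blue gauge in front of it to the spare hook, lowering each gently until the bar carries it. Then take the yellow gauge off, lower its blade into the slot of the blue gauge stand, press it down gently by feel until the sprung bed clearly gives (by some 3 mm, held a moment, without forcing it), and leave it standing there. Do not force the gauges against hooks or stand, and leave everything else on the bench where it is.

Things in the scene. Friction and masses are not known exactly. Their poses are not given: they have to be found in the camera images.
- full_hook: fixed hook stand, blue plate on its post, carrying the three gauges 28, 60 and 92 (+-2) from the post, square within 0.05 rad. Origin on the table under the bar's root. Bar: 8 mm round, axis 165 up, runs 118 along the stand's own -x; its last 6 mm turn up, tip top 12 above the axis. Post 30 wide, 175 tall at the +x end; base plate 12 thick, x -120 to +30, 90 wide.
- full_tip (a point): middle of the turned-up tip of the full hook's bar, 173 above the table; a gauge comes off past it when lifted by 10 to 34. Both bars are springy and yield 1 mm per 4 N (the full one sags about 1.6 under its load). Force between any gauge and either hook must stay under 15 N.
- spare_hook: fixed empty hook stand, green clamp block on its post; size, axes, origin as the full one, but the bar's height is not reported: axis 154 to 176 up when unloaded, different each run. With a gauge's origin 187 up its eye clears the tip at all of these. Lower a gauge until the bar is felt to carry it.
- red_gauge: steel plate gauge, red plastic head, one black dot(s) on the blade, 170 to 280 g. Origin on the bar's axis when hung; x thickness, y width, z up. Head (grip) z +6 to +40, 16 thick, 34 wide: pinch across the width at z +24. Eye below: window 30 wide, z +4 (nearly flat top that rests on the bar) to -40, 6 mm sides. Blade z -40 to -104, 8 thick, 42 wide. In front of the yellow.
- blue_gauge: steel plate gauge, blue plastic head, two black dot(s) on the blade, 170 to 280 g. Origin on the bar's axis when hung; x thickness, y width, z up. Head (grip) z +6 to +40, 16 thick, 34 wide: pinch across the width at z +24. Eye below: window 30 wide, z +4 (nearly flat top that rests on the bar) to -40, 6 mm sides. Blade z -40 to -104, 8 thick, 42 wide. In front of the yellow.
- yellow_gauge: steel plate gauge, yellow plastic head, three black dot(s) on the blade, 170 to 280 g. Origin on the bar's axis when hung; x thickness, y width, z up. Head (grip) z +6 to +40, 16 thick, 34 wide: pinch across the width at z +24. Eye below: window 30 wide, z +4 (nearly flat top that rests on the bar) to -40, 6 mm sides. Blade z -40 to -104, 8 thick, 42 wide. Always next to the post.
- gauge_stand: fixed blue block 70 (x) x 90 (y) x 60 tall. Origin: centre of its underside. Upright slot 11 (x) x 45 (y), with a bright 45 degree lead-in widening it by 8 each side over the top 8. Blade goes in with its width along the stand's y, either way round. Below is a sprung brass bed at an unreported height: top 12 to 32 up, so it meets the blade with the gauge's origin 116 to 136 up.
- slot_mouth (a point): centre of the slot's mouth, 60 above the table; axes as the gauge stand's
- bed (a joint): how far the sprung bed is pressed, m: 0 free, 0.006 bottomed. It carries 4 N before it moves (more than a gauge's weight), then yields 1 mm per 2 N; beyond 0.006 it is solid. Pressing with 7 to 12 N is right; force between gauge and stand must stay under 25 N.
- hammer: steel hammer with a handle, lying; bystander
- screwdriver: screwdriver, lying; bystander
- wrench: steel spanner, lying; bystander
- spray_can: yellow and red can, 64 across, 190 tall mm; bystander
- parts_box: closed cardboard box 75 x 130 x 45 mm; bystander
- pot: red plastic cup, 80 across, 95 tall mm; bystander
- tray: grey open tray 120 x 180 x 30 mm; bystander

How it is judged (in metres and radians):
On the way, in this order (a step that is already met when the one before it is completed fails the run):
1. red and blue gauges hang on the spare hook while the yellow one still hangs on its own (x of red_gauge in the frame of spare_hook between -0.116 and -0.005 m and y of red_gauge in the frame of spare_hook between -0.012 and 0.012 m and z of red_gauge in the frame of spare_hook between 0.142 and 0.186 m and contact force between each of red_gauge, blue_gauge and spare_hook above 0.5 N and x of blue_gauge in the frame of spare_hook between -0.116 and -0.005 m and y of blue_gauge in the frame of spare_hook between -0.012 and 0.012 m and z of blue_gauge in the frame of spare_hook between 0.142 and 0.186 m and x of yellow_gauge in the frame of full_hook above -0.116 m and contact force between yellow_gauge and full_hook above 0.5 N), for 0.2 s.
2. the yellow gauge, upright in the slot, presses the bed down by 2 mm or more for 0.2 s (horizontal distance between yellow_gauge and slot_mouth below 0.006 m and z of yellow_gauge in the frame of gauge_stand below 0.141 m and angle between yellow_gauge's own z axis and vertical below 0.1 rad and value of joint bed above 0.002 m), for 0.2 s.
At the end, for the whole second after the job is handed in: Red and blue gauges hang on the spare bar (12 mm sideways, 5 to 116 mm from the post); the yellow one stands in the slot on the bed, centred within 6 mm, upright within 0.1 rad, bed pressed under 1.5 mm; all three released and at rest (0.03 m/s, 0.5 rad/s) (x of red_gauge in the frame of spare_hook between -0.116 and -0.005 m and y of red_gauge in the frame of spare_hook between -0.012 and 0.012 m and z of red_gauge in the frame of spare_hook between 0.142 and 0.186 m and contact force between each of red_gauge, blue_gauge and spare_hook above 0.5 N and x of blue_gauge in the frame of spare_hook between -0.116 and -0.005 m and y of blue_gauge in the frame of spare_hook between -0.012 and 0.012 m and z of blue_gauge in the frame of spare_hook between 0.142 and 0.186 m and horizontal distance between yellow_gauge and slot_mouth below 0.006 m and z of yellow_gauge in the frame of gauge_stand below 0.141 m and angle between yellow_gauge's own z axis and vertical below 0.1 rad and contact force between yellow_gauge and gauge_stand above 0.5 N and value of joint bed below 0.0015 m and linear speed of each of red_gauge, blue_gauge, yellow_gauge below 0.03 m/s and angular speed of each of red_gauge, blue_gauge, yellow_gauge below 0.5 rad/s and contact force between the fingers and red_gauge below 0.1 N and contact force between the fingers and blue_gauge below 0.1 N and contact force between the fingers and yellow_gauge below 0.1 N); the robot touches nothing.
It fails at once if a gauge is forced against a hook (15 N or more) (contact force between any of red_gauge, blue_gauge, yellow_gauge and full_hook above 15 N or contact force between any of red_gauge, blue_gauge, yellow_gauge and spare_hook above 15 N).
It fails at once if a gauge is forced into or against the gauge stand (25 N or more) (contact force between any of red_gauge, blue_gauge, yellow_gauge and gauge_stand above 25 N).
It fails at once if the bed is pressed by anything but the yellow gauge (value of joint bed above 0.002 m and contact force between yellow_gauge and gauge_stand below 0.05 N).
It fails at once if a bystander is shifted by more than 30 mm (distance of any of hammer, screwdriver, wrench, spray_can, parts_box, pot, tray from where it was at the start of the episode above 0.03 m).
It also fails if it takes over 72 s, if anything falls off the work surface, if the arm or the gripper's body presses on something with over 40 N, if the wrist force passes 120 N, or if a joint passes its speed limit or range.

## Working session

There is one attempt and no reset: what is moved stays moved. The work goes in short steps, Python scripts to look and compute and a tool call to move; the robot and the scene stay as the last step left them, time stands still between calls to the robot, and variables do not carry over. Pictures are saved under pics/ and viewed, at most 10 in all, crops included, and the job is handed in when it is done.

Besides the shell and the picture viewer there is one more tool, called after "Request:" as name(argument=value, ...), one argument or row to a line, values as JSON. move_arm: Moves the arm, as the interface text tells. Its arguments: {"type":"object","properties":{"offset":{"type":"array","items":{"type":"array","items":{"type":"number"}}},"twist":{"type":"array","items":{"type":"array","items":{"type":"number"}}},"grip":{"type":"array","items":{"type":"number"}},"force":{"type":"number"}},"required":["offset","twist","grip"]}

```bash
mkdir -p pics; ls; cat > h.py <<'E'
import numpy as np, cv2
from scipy.spatial.transform import Rotation as R
from workcell import bot, viewer, finder
def pose(c,obs=None):
    if 'position' in c:
        a=np.array(c['attitude']); 
        M=a if a.shape==(3,3) else (R.from_quat(a).as_matrix() if a.size==4 else R.from_euler('xyz',a,degrees=True).as_matrix())
        return M,np.array(c['position'])
    T=np.array(c['tool_from_camera']); Rt=R.from_euler('xyz',obs['tcp_rot'],degrees=True).as_matrix() 
    return Rt@T[:3,:3], Rt@T[:3,3]+np.array(obs['ee_pos'])
def K(c):
    f=c['color'].shape[0]/2/np.tan(np.radians(c['vfov'])/2); return f
def slopes(c,px):
    d=(np.array(px,float)-[c['cx'],c['cy']])/K(c); u=d.copy()
    for _ in range(20): u=d/(1+c['k1']*(u@u))
    return u
def ray(c,px,obs=None):
    M,p=pose(c,obs); u=slopes(c,px); v=M@np.array([u[0],u[1],1]); return p,v
def atz(c,px,z,obs=None):
    p,v=ray(c,px,obs); return p+v*(z-p[2])/v[2]
def dep(c,px,obs=None):
    p,v=ray(c,px,obs); x,y=int(round(px[0])),int(round(px[1]))
    w=c['depth'][max(0,y-2):y+3,max(0,x-2):x+3]; w=w[w>0]
    return p+v*np.median(w) if w.size else None
def tri(rs):
    A=np.zeros((3,3));b=np.zeros(3)
    for p,v in rs:
        v=v/np.linalg.norm(v);P=np.eye(3)-np.outer(v,v);A+=P;b+=P@p
    x=np.linalg.solve(A,b); res=[np.linalg.norm((np.eye(3)-np.outer(v,v)/(v@v))@(x-p)) for p,v in rs]
    return x,res
def save(c,n): cv2.imwrite('pics/'+n,cv2.cvtColor(c['color'],cv2.COLOR_RGB2BGR))
np.set_printoptions(precision=4,suppress=True)
E
python3 - <<'E'
from h import *
o=bot.get_obs();print(o)
C={}
for n in ['scene','side','wrist']:
    o=bot.get_obs();c=viewer.camera(n);C[n]=c;save(c,n+'0.png')
    print(n,c['vfov'],c['cx'],c['cy'],c['k1'],c.get('position'),c.get('attitude'),c.get('tool_from_camera'))
    for t in ['full_hook','full_tip','spare_hook','red_gauge','blue_gauge','yellow_gauge','gauge_stand','slot_mouth']:
        r=finder.pinpoint(c,t)
        for q in r[:2]: 
            d=dep(c,q['position'],o); print(t,round(q['p'],2),np.array(q['position']),d)
E
```

```text
pics
{'time': 0.0, 'q': array([-69.3291,   5.0104,  10.0332,  95.0985,  -0.0004,  89.9997]), 'qd': array([-0.0218, -0.0295,  0.1015, -0.0037, -0.0398, -0.0918]), 'joint_efforts': array([ -0.0002, -52.0382,  46.4812,   0.016 ,   0.    ,   0.    ]), 'ee_pos': array([ 0.1941, -0.5144,  0.2163]), 'tcp_rot': array([-179.9243,    0.0004,   20.6712]), 'wrist_force': array([ 0.4714, -0.6201, -0.5882]), 'torque': array([-0.0256,  0.0076, -0.0205]), 'grasp_force': 0.0, 'opening': 0.08547949162305328}
scene 55.200073149261996 281.6676635787872 208.22706572678277 -0.021965843815178705 [ 1.5605 -0.3366  0.9069] [-126.6456    0.6831   71.6701] None
full_hook 0.62 [349.1 227.9] [0.6095 0.2135 0.0189]
spare_hook 0.83 [224.9 261.3] [ 0.6232 -0.2276  0.0112]
red_gauge 0.47 [340.9 184.8] [0.5083 0.2202 0.1332]
red_gauge 0.34 [303.6 270.7] [ 0.7358 -0.0027  0.003 ]
blue_gauge 0.5 [340.  180.2] [0.5453 0.1958 0.1798]
blue_gauge 0.39 [404.2 187.7] [0.4627 0.5235 0.0254]
yellow_gauge 0.75 [346.3 185.5] [0.5721 0.2066 0.173 ]
gauge_stand 0.98 [276.6 217.8] [ 0.4862 -0.0106  0.03  ]
gauge_stand 0.64 [341.2 1
[... 406 characters left out ...]
9.7 357. ] [0.4014 0.5636 0.0434]
red_gauge 0.51 [241.6 238.3] [0.5213 0.2098 0.166 ]
blue_gauge 0.67 [248.6 239.8] [0.4943 0.2069 0.1729]
yellow_gauge 0.76 [233.2 234.4] [0.5463 0.221  0.1761]
gauge_stand 0.77 [297.4 253. ] [0.4182 0.0458 0.0438]
gauge_stand 0.45 [188.4 353.6] [0.4028 0.565  0.0591]
slot_mouth 0.59 [297.6 235.7] [ 0.4609 -0.0121  0.059 ]
wrist 68.70063242666882 273.94818576586863 213.5376985921802 -0.07024439407736334 None None [[ 0.0005 -0.9459 -0.3244  0.0833]
 [ 1.      0.0004  0.0002 -0.0003]
 [-0.     -0.3244  0.9459 -0.1556]
 [ 0.      0.      0.      1.    ]]
spare_hook 0.26 [389.   15.7] [ 0.4081 -0.5659  0.0038]
red_gauge 0.7 [390.5  16.4] [ 0.408  -0.5676  0.0042]
```

```bash
python3 - <<'E'
import cv2
a=cv2.imread('pics/scene0.png');b=cv2.imread('pics/side0.png')
cv2.imwrite('pics/ab.png',cv2.resize(a[120:330,170:450],(800,600)));cv2.imwrite('pics/b2.png',cv2.resize(b[140:350,150:430],(800,600)))
E
```

```text
(no output)
```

View pics/ab.png

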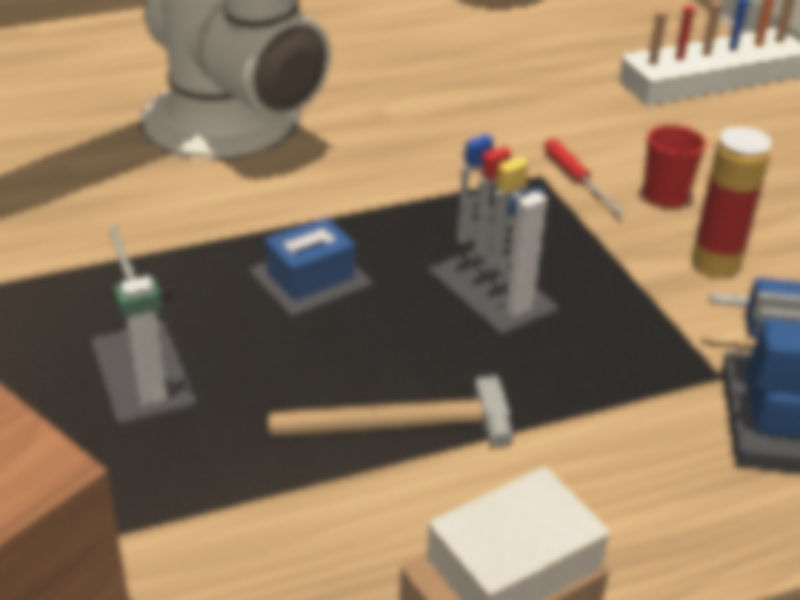

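View pics/b2.png

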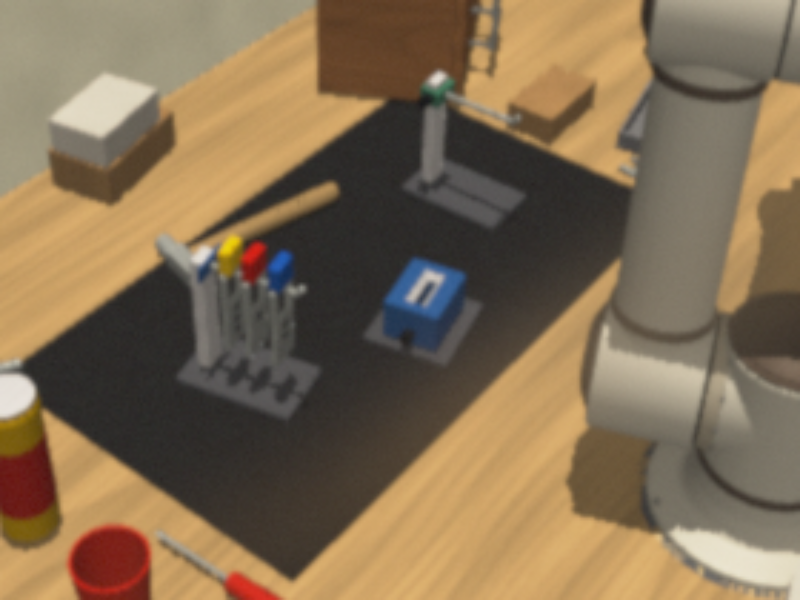

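View pics/side0.png

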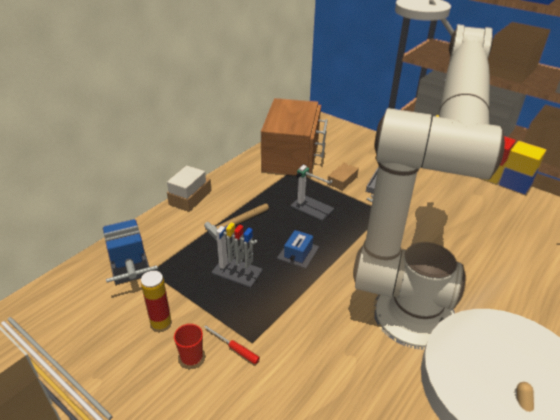

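```bash
python3 - <<'E'
from h import *
C={n:viewer.camera(n) for n in ['scene','side']}
z={'full_hook':0,'full_tip':.173,'spare_hook':0,'gauge_stand':0,'slot_mouth':.06,'red_gauge':.165,'blue_gauge':.165,'yellow_gauge':.165}
for t in z:
    rs=[]
    for n,c in C.items():
        r=finder.pinpoint(c,t)
        if r: rs.append(ray(c,r[0]['position']));print(t,n,round(r[0]['p'],2),atz(c,r[0]['position'],z[t]))
    if len(rs)==2: print('   tri',*tri(rs))
# colour blobs of heads
for n,c in C.items():
    h=cv2.cvtColor(c['color'],cv2.COLOR_RGB2HSV)
    for nm,lo,hi in [('red',0,6),('yel',20,32),('blu',105,125),('grn',60,95)]:
        m=((h[...,0]>=lo)&(h[...,0]<=hi)&(h[...,1]>140)&(h[...,2]>60)).astype(np.uint8)
        k,l,s,ce=cv2.connectedComponentsWithStats(m)
        for i in range(1,k):
            if 12<s[i,4]<300:
                d=dep(c,ce[i])
                if d is not None and .35<d[0]<.75 and abs(d[1])<.35: print(n,nm,s[i,4],ce[i],d)
E
```

```text
full_hook scene 0.88 [ 0.6024  0.2344 -0.    ]
full_hook side 0.63 [0.5928 0.228  0.    ]
   tri [ 0.5967  0.2316 -0.0017] [np.float64(0.005398649828020145), np.float64(0.005398649828020063)]
full_tip scene 0.36 [ 0.8862 -0.0588  0.173 ]
full_tip side 0.71 [0.4806 0.2095 0.173 ]
   tri [ 0.6599  0.0239 -0.0645] [np.float64(0.010199964655412919), np.float64(0.01019996465541294)]
spare_hook scene 0.73 [ 0.6052 -0.2273  0.    ]
spare_hook side 0.73 [ 0.6009 -0.2299  0.    ]
   tri [ 0.6021 -0.2286 -0.0011] [np.float64(0.0020740676826797332), np.float64(0.0020740676826798486)]
gauge_stand scene 0.69 [0.4692 0.0018 0.    ]
gauge_stand side 0.77 [0.4274 0.0134 0.    ]
   tri [ 0.4405  0.0045 -0.0186] [np.float64(0.006688021821560726), np.float64(0.0066880218215608295)]
slot_mouth scene 0.56 [ 0.4637 -0.0028  0.06  ]
slot_mouth side 0.73 [0.4539 0.0114 0.06  ]
   tri [0.4576 0.0018 0.053 ] [np.float64(0.00293114196349832), np.float64(0.0029311419634982603)]
red_gauge scene 0.76 [0.5486 0.1961 0.165 ]
red_gauge side 0.82 [0.5279 0.2181 0.165 ]
   tri [0.5355 0.2061 0.1537] [np.float64(0.002860585704588104), np.float64(0.002860585704588079)]
blue_gauge scene 0.54 [0.5344 0.2005 0.165 ]
blue_gauge side 0.85 [0.4913 0.2003 0.165 ]
   tri [0.5058 0.2019 0.1523] [np.float64(0.012492101935621346), np.float64(0.012492101935621506)]
yellow_gauge scene 0.56 [0.5652 0.2125 0.165 ]
yellow_gauge side 0.64 [0.5591 0.2208 0.165 ]
   tri [0.5615 0.2163 0.1612] [np.float64(0.001579922458532111), np.float64(0.0015799224585323357)]
scene red 46 [342.7391 175.7826] [0.5468 0.2036 0.1964]
scene yel 71 [348.9155 180.5493] [0.5748 0.2129 0.1926]
scene blu 25 [336.68 171.68] [0.5134 0.1971 0.1943]
side red 98 [238.4592 230.5102] [0.5261 0.2173 0.2008]
side yel 97 [230.2577 228.4227] [0.5535 0.2252 0.1997]
side blu 85 [247.6471 233.7294] [0.4939 0.2109 0.2009]
side blu 275 [297.0436 242.9164] [0.4469 0.0094 0.0481]
```

Request:
move_arm(
  offset=[
    [3, -1, -2],
    [4, -1.5, -2],
    [4.5, -1.8, -2],
    [4.5, -1.8, -2],
    [4.5, -1.8, -2],
  ],
  twist=[
    [0, 0, 0],
    [0, 0, 0],
    [0, 0, 0],
    [0, 0, 0],
    [0, 0, 0],
  ],
  grip=[1, 1, 1, 1, 1],
)

```text
time: 2.75
ee_pos: [0.3541, -0.3714, 0.3151]
tcp_rot: [180.0, -0.0, 20.6]
wrist_force: [0.9, -0.9, 0.6]
opening: 0.0856
grasp_force: 0.0
```

Request:
move_arm(
  offset=[
    [4.5, -1.8, -1],
    [4.5, -1.8, 0],
    [4.5, -1.8, 0],
    [3, -1.4, 0],
    [0, 0, 0],
  ],
  twist=[
    [0, 0, 0],
    [0, 0, 0],
    [0, 0, 0],
    [0, 0, 0],
    [0, 0, 0],
  ],
  grip=[1, 1, 1, 1, 1],
)

```text
time: 3.25
ee_pos: [0.4859, -0.2482, 0.3235]
tcp_rot: [-179.9, 0.0, 20.9]
wrist_force: [-0.1, -1.6, -0.7]
opening: 0.0853
grasp_force: 0.0
```

```bash
cat >> h.py <<'E'
def look(name,things,heights):
    o=bot.get_obs();c=viewer.camera('wrist');save(c,name+'.png')
    print('t',o['time'],'pos',o['ee_pos'],o['tcp_rot'],'F',o['wrist_force'])
    import pickle; pickle.dump((c,o),open(name+'.pkl','wb'))
    for t in things:
        for q in finder.pinpoint(c,t)[:2]:
            print(t,round(q['p'],2),np.array(q['position']),'atz',atz(c,q['position'],heights.get(t,0),o),'dep',dep(c,q['position'],o))
    return c,o
Z={'full_hook':0,'full_tip':.173,'spare_hook':0,'gauge_stand':0,'slot_mouth':.06,'red_gauge':.165,'blue_gauge':.165,'yellow_gauge':.165}
E
python3 - <<'E'
from h import *
look('w1',['spare_hook','slot_mouth','gauge_stand'],Z)
E
```

```text
t 3.25 pos [ 0.4859 -0.2482  0.3235] [-179.9367    0.0015   20.9176] F [-0.0973 -1.6211 -0.7061]
slot_mouth 0.9 [ 85.8 137. ] atz [0.4405 0.0113 0.06  ] dep [0.4341 0.0232 0.0382]
slot_mouth 0.23 [290.9  86.5] atz [ 0.5971 -0.2281  0.06  ] dep [ 0.5887 -0.2257  0.1649]
```

View pics/w1.png

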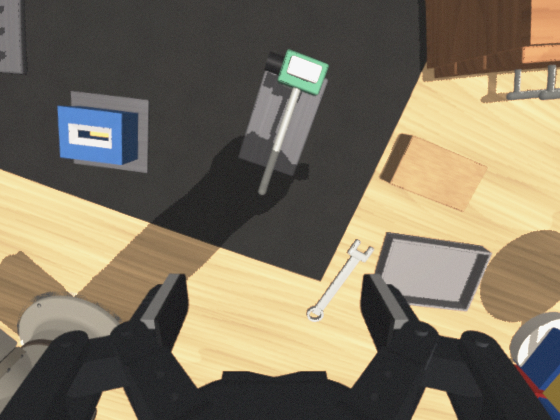

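```bash
cat >> h.py <<'E'
def cloud(c,o=None):
    M,p=pose(c,o);H,W=c['depth'].shape
    g=np.stack(np.meshgrid(np.arange(W),np.arange(H)),-1).astype(float)
    d=(g-[c['cx'],c['cy']])/K(c);u=d.copy()
    for _ in range(15): u=d/(1+c['k1']*(u**2).sum(-1,keepdims=True))
    v=np.concatenate([u,np.ones((H,W,1))],-1)*c['depth'][...,None]
    X=v@M.T+p; X[c['depth']<=0]=np.nan
    return X
E
python3 - <<'E'
from h import *
import pickle
c,o=pickle.load(open('w1.pkl','rb'));X=cloud(c,o)
hsv=cv2.cvtColor(c['color'],cv2.COLOR_RGB2HSV)
# bar, by image column of each row
for r in range(98,196,8):
    row=c['color'][r,240:325].astype(int).sum(-1); 
    pts=X[r,240:325]; m=pts[:,2]>.12
    if m.any():
        i=np.where(m)[0]; print(r,i.min()+240,i.max()+240,np.median(pts[m],0),pts[m][:,2].max())
# stand top face
m=(X[...,2]>.052)&(X[...,2]<.068)&(abs(X[...,0]-.45)<.08)&(abs(X[...,1])<.09)
P=X[m][:,:2].astype(np.float32);print(len(P),np.median(X[m][:,2]),cv2.minAreaRect(P))
h,s,v=cv2.split(hsv)
w=np.zeros(h.shape,np.uint8);sub=(s[95:180,50:150]<70)&(v[95:180,50:150]>150);w[95:180,50:150]=sub
ys,xs=np.where(w);print('white px',len(xs),xs.min(),xs.max(),ys.min(),ys.max())
Q=np.array([atz(c,(x,y),.06,o)[:2] for x,y in zip(xs,ys)],np.float32);print(cv2.minAreaRect(Q))
cl=(h>60)&(h<95)&(s>80); cl[150:]=0
P=X[cl];print('clamp',np.nanmedian(P,0),np.nanmax(P,0),np.nanmin(P,0))
E
```

```text
98 289 297 [ 0.5801 -0.2318  0.1569] 0.1579624338002183
106 286 294 [ 0.572  -0.2319  0.1565] 0.1588483756440217
114 284 291 [ 0.5639 -0.2323  0.1573] 0.15947383273031773
122 281 288 [ 0.5556 -0.2324  0.1574] 0.15806623568743283
130 278 285 [ 0.5471 -0.2325  0.156 ] 0.1574214372352336
138 275 283 [ 0.5388 -0.2329  0.1571] 0.15838938701449912
146 273 280 [ 0.5303 -0.2335  0.1569] 0.15794611651519141
154 270 277 [ 0.5214 -0.2335  0.1564] 0.15813381188738984
162 267 274 [ 0.5126 -0.2335  0.1568] 0.1587310150213253
170 265 272 [ 0.5038 -0.2346  0.157 ] 0.1576835187486904
178 262 269 [ 0.4946 -0.2347  0.1568] 0.15753316332163958
186 259 266 [ 0.4861 -0.2345  0.1595] 0.16118430338157702
194 260 263 [ 0.4783 -0.2364  0.164 ] 0.1646793368483439
3030 0.05845751322874221 ((0.44401001930236816, 0.007518332451581955), (0.07089069485664368, 0.09263047575950623), 13.326986312866211)
white px 679 68 115 123 164
((0.434375524520874, 0.0018173009157180786), (0.04959995672106743, 0.06612498313188553), 13.17149829864502)
clamp [ 0.5977 -0.2299  0.1656] [ 0.6479 -0.2102  0.1683] [ 0.5892 -0.2689 -0.0008]
```

Request:
move_arm(
  offset=[
    [1, -3, 0],
    [1.5, -4.4, 0],
    [1.5, -4.4, 0],
    [1.5, -4.4, 0],
    [1.5, -4.4, 0],
  ],
  twist=[
    [0, 0, 0],
    [0, 0, 0],
    [0, 0, 0],
    [0, 0, 0],
    [0, 0, 0],
  ],
  grip=[1, 1, 1, 1, 1],
)

```text
time: 3.95
ee_pos: [0.4754, -0.0332, 0.3246]
tcp_rot: [180.0, -0.0, 20.5]
wrist_force: [0.8, 1.0, -0.4]
opening: 0.0852
grasp_force: 0.0
```

Request:
move_arm(
  offset=[
    [0.5, -1.5, 0],
    [0, 0, 0],
  ],
  twist=[
    [0, 0, 0],
    [0, 0, 0],
  ],
  grip=[1, 1],
)

```text
time: 4.15
ee_pos: [0.4751, -0.0169, 0.3247]
tcp_rot: [180.0, -0.1, 20.8]
wrist_force: [-0.4, 0.1, -0.0]
opening: 0.0858
grasp_force: 0.0
```

```bash
python3 - <<'E'
from h import *
look('w2',['slot_mouth','gauge_stand','spare_hook','full_tip'],Z)
E
```

```text
t 4.15 pos [ 0.4751 -0.0169  0.3247] [179.9823  -0.0549  20.7512] F [-0.3928  0.0998 -0.0466]
slot_mouth 0.71 [248.7 183.3] atz [0.4477 0.0107 0.06  ] dep [0.4383 0.0105 0.0222]
gauge_stand 0.68 [536.3 210.6] atz [ 0.567  -0.4724  0.    ] dep [ 0.5657 -0.4283  0.0436]
spare_hook 0.82 [432.4 138.2] atz [ 0.603  -0.2325  0.    ] dep [ 0.6002 -0.219   0.0264]
full_tip 0.85 [ 74.  116.4] atz [0.4793 0.1966 0.173 ] dep [0.4791 0.1972 0.172 ]
full_tip 0.61 [77.  59.8] atz [0.532  0.2039 0.173 ] dep [0.5331 0.1942 0.1886]
```

Request:
move_arm(
  offset=[
    [1, -3, 0],
    [1.5, -4.4, 0],
    [1.5, -4.4, 0],
    [1.2, -4, 0],
    [0, 0, 0],
  ],
  twist=[
    [0, 0, 0],
    [0, 0, 0],
    [0, 0, 0],
    [0, 0, 0],
    [0, 0, 0],
  ],
  grip=[1, 1, 1, 1, 1],
)

```text
time: 4.9
ee_pos: [0.4684, 0.1513, 0.3235]
tcp_rot: [-180.0, 0.0, 20.8]
wrist_force: [-0.2, -1.2, -0.0]
opening: 0.0854
grasp_force: 0.0
```

```bash
python3 - <<'E'
from h import *
c,o=look('w3',['full_hook','full_tip','red_gauge','blue_gauge','yellow_gauge','slot_mouth'],Z)
X=cloud(c,o)
h=cv2.cvtColor(c['color'],cv2.COLOR_RGB2HSV)
for nm,lo,hi in [('red',0,6),('yel',20,32),('blu',105,125)]:
    m=((h[...,0]>=lo)&(h[...,0]<=hi)&(h[...,1]>120)&(h[...,2]>50)&(X[...,2]>.19)&(X[...,2]<.22)).astype(np.uint8)
    k,l,s,ce=cv2.connectedComponentsWithStats(m)
    for i in range(1,k):
        if s[i,4]>60:
            P=X[l==i]; print(nm,s[i,4],ce[i],P.mean(0),cv2.minAreaRect(P[:,:2].astype(np.float32)))
c,o=__import__('pickle').load(open('w2.pkl','rb'));X=cloud(c,o)
m=(X[...,2]>.052)&(X[...,2]<.068)&(abs(X[...,0]-.45)<.08)&(abs(X[...,1])<.09)
P=X[m][:,:2].astype(np.float32);print('stand',len(P),np.median(X[m][:,2]),cv2.minAreaRect(P))
E
python3 -c "
import cv2;import numpy as np
a=cv2.imread('pics/w2.png');b=cv2.imread('pics/w3.png')
cv2.imwrite('pics/w23.png',np.vstack([a[:300],b[:300]]))"
```

```text
t 4.9 pos [0.4684 0.1513 0.3235] [-179.9508    0.0472   20.8306] F [-0.1859 -1.2266 -0.0114]
full_hook 0.71 [255.4  70.6] atz [0.5863 0.2254 0.    ] dep [0.5695 0.2068 0.2017]
full_tip 0.9 [236.2 168. ] atz [0.4796 0.1966 0.173 ] dep [0.4795 0.1966 0.1725]
red_gauge 0.98 [242.1 109.8] atz [0.5343 0.2101 0.165 ] dep [0.5357 0.2067 0.2016]
blue_gauge 0.8 [236.7 140.1] atz [0.5048 0.2056 0.165 ] dep [0.5095 0.2028 0.2004]
blue_gauge 0.38 [ 34.1 102.8] atz [0.4696 0.4128 0.165 ] dep [0.4384 0.5072 0.037 ]
yellow_gauge 0.7 [243.3  78.1] atz [0.5622 0.2186 0.165 ] dep [0.5603 0.2142 0.2021]
slot_mouth 0.81 [357.9 222.5] atz [0.4424 0.0103 0.06  ] dep [0.4385 0.004  0.0444]
slot_mouth 0.72 [431.9  38. ] atz [0.6993 0.0281 0.06  ] dep [0.714  0.0134 0.0199]
red 722 [237.2576 109.2756] [0.5346 0.2108 0.2015] ((0.5344176888465881, 0.21104270219802856), (0.016046514734625816, 0.03443637862801552), 14.16736125946045)
yel 279 [240.8925  76.2294] [0.5611 0.2168 0.2   ] ((0.5626436471939087, 0.21804384887218475), (0.015972502529621124, 0.03484949469566345), 14.901189804077148)
blu 693 [234.3146 146.7691] [0.5032 0.2029 0.201 ] ((0.5025550127029419, 0.20322033762931824), (0.016358759254217148, 0.03419842571020126), 14.294589042663574)
stand 2813 0.05847669519228704 ((0.4442710280418396, 0.007494963705539703), (0.0707821473479271, 0.08892493695020676), 12.863300323486328)
```

View pics/w23.png

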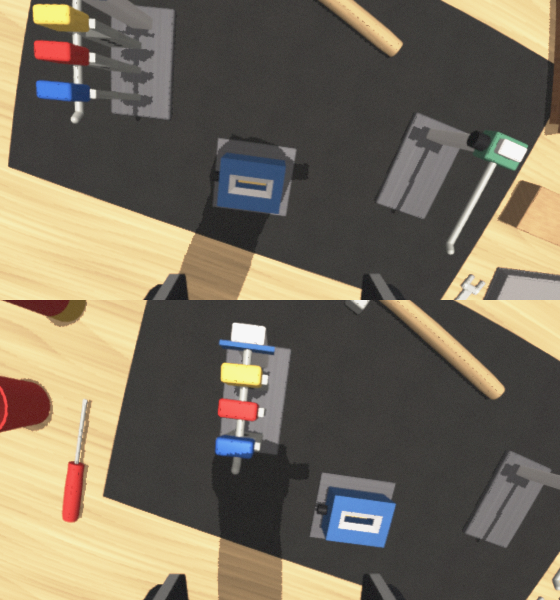

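Request:
move_arm(
  offset=[
    [0, 0, 0],
    [2.3, -2.1, 0],
    [2.3, -2.1, 3],
    [0, 0, 3.5],
    [0, 0, 0],
  ],
  twist=[
    [0, 0, 0.116],
    [0, 0, 0],
    [0, 0, 0],
    [0, 0, 0],
    [0, 0, 0],
  ],
  grip=[1, 1, 1, 0.75, 0.75],
)

```text
time: 5.75
ee_pos: [0.51, 0.1653, 0.2546]
tcp_rot: [-178.4, 0.5, 17.1]
wrist_force: [0.4, 0.2, 0.5]
opening: 0.064
grasp_force: 0.0
```

```bash
cat >> h.py <<'E'
def go(x,y,z,yaw,o=None):
    o=o or bot.get_obs(); r=R.from_euler('xyz',o['tcp_rot'],degrees=True)
    d=(r.inv().apply(np.array([x,y,z])-o['ee_pos']))*100
    rv=(r.inv()*R.from_euler('xyz',[180,0,yaw],degrees=True)).as_rotvec()
    print('t',o['time'],'at',o['ee_pos'],o['tcp_rot'],'F',o['wrist_force'],'op',o['opening'],'g',o['grasp_force']);print('offset cm',d,'twist',rv)
def heads(c,o,lo=.185,hi=.25):
    X=cloud(c,o);h=cv2.cvtColor(c['color'],cv2.COLOR_RGB2HSV)
    for nm,a,b in [('red',0,6),('yel',20,32),('blu',105,125)]:
        m=((h[...,0]>=a)&(h[...,0]<=b)&(h[...,1]>120)&(h[...,2]>50)&(X[...,2]>lo)&(X[...,2]<hi)).astype(np.uint8)
        k,l,s,ce=cv2.connectedComponentsWithStats(m)
        for i in range(1,k):
            if s[i,4]>100:
                P=X[l==i];P=P[P[:,2]>np.median(P[:,2])-.004]; print(nm,s[i,4],P[:,2].mean(),cv2.minAreaRect(P[:,:2].astype(np.float32)))
E
python3 - <<'E'
from h import *
c,o=look('w4',['full_tip'],Z); heads(c,o)
go(.5026,.2032,.190,14.2)
E
```

```text
t 5.75 pos [0.51   0.1653 0.2546] [-178.3596    0.5122   17.1161] F [0.4195 0.1592 0.5262]
full_tip 0.73 [230.3 236.3] atz [0.4797 0.1972 0.173 ] dep [0.4795 0.1973 0.1724]
full_tip 0.56 [367.6 242.9] atz [0.5093 0.0852 0.173 ] dep [0.4693 0.0364 0.0588]
red 1229 0.20137590625152962 ((0.5347170233726501, 0.2113204449415207), (0.016389649361371994, 0.03359638527035713), 12.950883865356445)
yel 461 0.2005491113226479 ((0.5630589127540588, 0.21770477294921875), (0.015666423365473747, 0.034482866525650024), 14.874285697937012)
blu 1164 0.20137724798320294 ((0.5026919841766357, 0.20335665345191956), (0.01573525369167328, 0.032740771770477295), 12.67462158203125)
t 5.85 at [0.511  0.1657 0.2607] [-178.3621    0.0457   17.1196] F [0.3304 0.3485 1.0905] op 0.06416312873956402 g 0.0
offset cm [ 0.3083 -3.6279  7.1766] twist [-0.0286  0.0015  0.0509]
```

```bash
python3 - <<'E'
from h import *
o=bot.get_obs();print(o['q'],o['qd'],o['time']); go(.5026,.2032,.25,14.2,o)
E
```

```text
[ 17.0532   4.4725  14.4406 100.0157   1.6379 179.9335] [ 0.0797 -1.0917  3.1542  0.4132  0.0519  0.0697] 5.85
t 5.85 at [0.511  0.1657 0.2607] [-178.3621    0.0457   17.1196] F [0.3304 0.3485 1.0905] op 0.06416312873956402 g 0.0
offset cm [ 0.3035 -3.7994  1.179 ] twist [-0.0286  0.0015  0.0509]
```

Request:
move_arm(
  offset=[
    [0, 0, -1],
    [0, 0, -1],
    [0, 0, 0],
    [0, 0, 0],
    [0, 0, 0],
  ],
  twist=[
    [0, 0, -0.1],
    [-0.0286, 0, -0.1],
    [0, 0, -0.14],
    [0, 0, -0.14],
    [0, 0, -0.14],
  ],
  grip=[0.75, 0.75, 0.75, 0.75, 0.75],
)

```text
time: 6.35
ee_pos: [0.512, 0.1657, 0.2835]
tcp_rot: [179.7, -0.4, 53.0]
wrist_force: [0.2, 0.5, 0.6]
opening: 0.0643
grasp_force: 0.0
```

Request:
move_arm(
  offset=[
    [0, 0, 0],
    [0, 0, 0],
    [0, 0, 0],
    [0, 0, 0],
    [0, 0, 0],
  ],
  twist=[
    [0, 0, -0.145],
    [0, 0, -0.145],
    [0, 0, -0.145],
    [0, 0, -0.145],
    [0, 0, -0.145],
  ],
  grip=[0.75, 0.75, 0.75, 0.75, 0.75],
)

```text
time: 6.85
ee_pos: [0.512, 0.1656, 0.2835]
tcp_rot: [179.5, -0.1, 94.5]
wrist_force: [-0.5, -0.1, -1.1]
opening: 0.064
grasp_force: 0.0
```

Request:
move_arm(
  offset=[
    [0, 0, 0],
    [0, 0, 0],
    [0, 0, 0],
    [0, 0, 0],
    [0, 0, 0],
  ],
  twist=[
    [0, 0, -0.145],
    [0, 0, -0.145],
    [0, 0, -0.145],
    [0, 0, -0.145],
    [0, 0, -0.145],
  ],
  grip=[0.75, 0.75, 0.75, 0.75, 0.75],
)

```text
time: 7.35
ee_pos: [0.512, 0.1656, 0.2834]
tcp_rot: [179.6, 0.2, 136.1]
wrist_force: [0.8, -0.1, -0.1]
opening: 0.064
grasp_force: 0.0
```

Request:
move_arm(
  offset=[
    [0, 0, 0],
    [0, 0, 0],
    [0, 0, 0],
    [0, 0, 0],
    [0, 0, 0],
  ],
  twist=[
    [0, 0, -0.145],
    [0, 0, -0.145],
    [0, 0, -0.145],
    [0, 0, -0.145],
    [0, 0, -0.145],
  ],
  grip=[0.75, 0.75, 0.75, 0.75, 0.75],
)

```text
time: 7.85
ee_pos: [0.512, 0.1656, 0.2835]
tcp_rot: [179.8, 0.5, 177.6]
wrist_force: [0.3, -0.2, 0.0]
opening: 0.064
grasp_force: 0.0
```

Request:
move_arm(
  offset=[
    [0, 0, 0],
    [0, 0, 0],
  ],
  twist=[
    [0, 0, -0.14],
    [0, 0, 0],
  ],
  grip=[0.75, 0.75],
)

```text
time: 8.05
ee_pos: [0.512, 0.1657, 0.2831]
tcp_rot: [179.9, 0.5, -174.6]
wrist_force: [-0.6, -0.5, -0.0]
opening: 0.0641
grasp_force: 0.0
```

```bash
python3 - <<'E'
from h import *
o=bot.get_obs();print(o['q']); go(.5026,.2032,.25,193.8,o);go(.5026,.2032,.19,193.8,o)
E
```

```text
[ 17.9214   4.8958  17.4588 102.082    0.0188  12.5001]
t 8.05 at [0.512  0.1657 0.2831] [ 179.8776    0.4655 -174.5792] F [-0.6318 -0.4682 -0.0164] op 0.06414200898018435 g 0.0
offset cm [0.6045 3.8172 3.3098] twist [ 0.0015  0.0083 -0.1462]
t 8.05 at [0.512  0.1657 0.2831] [ 179.8776    0.4655 -174.5792] F [-0.6318 -0.4682 -0.0164] op 0.06414200898018435 g 0.0
offset cm [0.6533 3.8044 9.3096] twist [ 0.0015  0.0083 -0.1462]
```

Request:
move_arm(
  offset=[
    [0, 0, 0],
    [0.2, 1.2, 0],
    [-0.1, 1.35, 1.5],
    [-0.1, 1.35, 2],
    [0, 0, 0],
  ],
  twist=[
    [0.0015, 0.0083, -0.146],
    [0, 0, 0],
    [0, 0, 0],
    [0, 0, 0],
    [0, 0, 0],
  ],
  grip=[0.75, 0.75, 0.75, 0.75, 0.75],
)

```text
time: 8.55
ee_pos: [0.5011, 0.2051, 0.2436]
tcp_rot: [-180.0, -0.4, -166.6]
wrist_force: [-1.0, -0.5, -0.3]
opening: 0.064
grasp_force: 0.0
```

```bash
python3 - <<'E'
from h import *
c,o=look('w5',['full_tip','slot_mouth'],Z); heads(c,o)
go(.5026,.2032,.19,193.8,o)
E
```

```text
t 8.55 pos [0.5011 0.2051 0.2436] [-179.9897   -0.3663 -166.5768] F [-0.9975 -0.4722 -0.2928]
full_tip 0.97 [270.  189.9] atz [0.4766 0.1965 0.173 ] dep [0.4765 0.1965 0.1736]
slot_mouth 0.68 [106.2  95.6] atz [0.4439 0.0081 0.06  ] dep [ 0.4467 -0.0126  0.0205]
red 1180 0.20123698603365237 ((0.5332382321357727, 0.2108854204416275), (0.015097408555448055, 0.032878756523132324), 13.530365943908691)
yel 690 0.19871042314872353 ((0.5617556571960449, 0.2176598608493805), (0.015260024927556515, 0.03324345871806145), 15.377265930175781)
blu 1246 0.2013067440581171 ((0.5013261437416077, 0.20346325635910034), (0.015626871958374977, 0.032516345381736755), 12.744389533996582)
t 8.55 at [0.5011 0.2051 0.2436] [-179.9897   -0.3663 -166.5768] F [-0.9975 -0.4722 -0.2928] op 0.06398744184476726 g 0.0
offset cm [-0.1379 -0.2219  5.3568] twist [-0.0002 -0.0064 -0.0066]
```

View pics/w5.png

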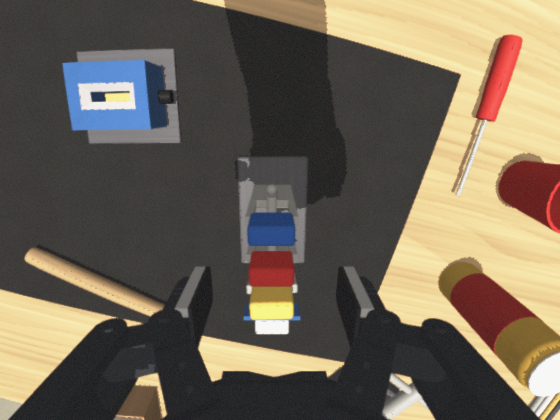

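Request:
move_arm(
  offset=[
    [0, -0.2, 0.5],
    [0, 0, 2],
    [0, 0, 2],
    [0, 0, 0.8],
    [0, 0, 0],
  ],
  twist=[
    [0, -0.0064, -0.006],
    [0, 0, 0],
    [0, 0, 0],
    [0, 0, 0],
    [0, 0, 0],
  ],
  grip=[0.75, 0.75, 0.75, 0.75, 0.75],
)

```text
time: 9.2
ee_pos: [0.5024, 0.2014, 0.1914]
tcp_rot: [-180.0, 0.1, -166.0]
wrist_force: [0.3, 0.4, 0.4]
opening: 0.0641
grasp_force: 0.0
```

```bash
python3 - <<'E'
from h import *
go(.502,.2034,.19,193.8)
E
```

```text
t 9.2 at [0.5024 0.2014 0.1914] [-179.9783    0.0555 -166.0076] F [0.271  0.3735 0.3935] op 0.06411567803995828 g 0.0
offset cm [-0.0127  0.2068  0.135 ] twist [-0.0004  0.001   0.0034]
```

Request:
move_arm(
  offset=[
    [0, 0.2, 0.1],
    [0, 0, 0],
    [0, 0, 0],
    [0, 0, 0],
    [0, 0, 0],
  ],
  twist=[
    [0, 0, 0],
    [0, 0, 0],
    [0, 0, 0],
    [0, 0, 0],
    [0, 0, 0],
  ],
  grip=[0.75, 0.75, 0.45, 0.2, 0.2],
  force=40,
)

```text
time: 9.7
ee_pos: [0.5023, 0.2039, 0.1912]
tcp_rot: [-180.0, 0.1, -165.9]
wrist_force: [0.5, 0.2, 0.1]
opening: 0.0209
grasp_force: 0.0
```

Request:
move_arm(
  offset=[
    [0, 0, 0],
    [0, 0, 0],
    [0, 0, 0],
  ],
  twist=[
    [0, 0, 0],
    [0, 0, 0],
    [0, 0, 0],
  ],
  grip=[0.2, 0.2, 0.2],
)

```text
time: 10.0
ee_pos: [0.5022, 0.2038, 0.1909]
tcp_rot: [-180.0, 0.1, -165.9]
wrist_force: [-0.2, 0.1, 0.3]
opening: 0.0168
grasp_force: 0.0
```

```bash
python3 - <<'E'
from h import *
go(.502,.2034,.19,193.8)
E
```

```text
t 10.0 at [0.5022 0.2038 0.1909] [-179.9856    0.1123 -165.9486] F [-0.2427  0.0927  0.2624] op 0.01678178234489304 g 0.0
offset cm [ 0.0256 -0.0382  0.0882] twist [-0.0002  0.002   0.0044]
```

```bash
python3 - <<'E'
from h import *
c,o=look('w6',['full_tip'],Z); heads(c,o)
E
```

```text
t 10.0 pos [0.5022 0.2038 0.1909] [-179.9856    0.1123 -165.9486] F [-0.2427  0.0927  0.2624]
full_tip 0.73 [272.1 213.4] atz [0.4785 0.1971 0.173 ] dep [0.4783 0.1971 0.1735]
full_tip 0.61 [274.2 320.4] atz [0.5534 0.2172 0.173 ] dep [0.5311 0.2116 0.202 ]
red 1299 0.2030207891423258 ((0.5236518979072571, 0.21015790104866028), (0.03531443327665329, 0.021058904007077217), 12.123185157775879)
yel 1067 0.19898868373309883 ((0.537510097026825, 0.21567873656749725), (0.0613248348236084, 0.032045334577560425), 8.06730842590332)
blu 1526 0.20121101369859945 ((0.5006312131881714, 0.20364229381084442), (0.017648892477154732, 0.03191029652953148), 21.191627502441406)
```

View pics/w6.png

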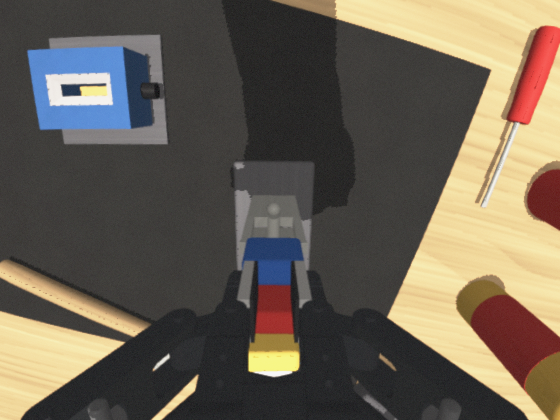

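```bash
python3 - <<'E'
from h import *
import pickle
for n in ['w6','w5']:
    c,o=pickle.load(open(n+'.pkl','rb'))
    T=np.linalg.inv(np.array(c['tool_from_camera']))
    for z in [0,.003,.022]:
        p=T@[0,0,z,1];u=p[:2]/p[2];d=u*(1+c['k1']*(u@u))*K(c)+[c['cx'],c['cy']];print(n,z,d,p[2])
    X=cloud(c,o);rr=R.from_euler('xyz',o['tcp_rot'],degrees=True)
    t=rr.inv().apply((X-o['ee_pos']).reshape(-1,3)).reshape(X.shape)
    cols=(250,297) if n=='w6' else (190,355)
    for r in range(240,340,10): print(r,[t[r,k] for k in cols])
E
```

```text
w6 0 [273.3533 264.466 ] 0.17444285413254554
w6 0.003 [273.3628 261.9774] 0.17728085286107842
w6 0.022 [273.4169 247.8728] 0.19525484480845343
240 [array([ 0.0081, -0.0142,  0.016 ]), array([0.0074, 0.0145, 0.0176])]
250 [array([ 0.0079, -0.0133,  0.0023]), array([0.0084, 0.0133, 0.0013])]
260 [array([ 0.0077, -0.0124, -0.0094]), array([ 0.0076,  0.0126, -0.0091])]
270 [array([ 0.0111, -0.0111, -0.026 ]), array([ 0.0111,  0.0113, -0.0261])]
280 [array([ 0.0115, -0.0104, -0.0358]), array([ 0.0113,  0.0107, -0.0355])]
290 [array([ 0.0115, -0.0098, -0.0438]), array([ 0.0113,  0.0101, -0.0436])]
300 [array([ 0.0115, -0.0093, -0.0511]), array([ 0.0109,  0.0096, -0.0502])]
310 [array([ 0.0058, -0.0095, -0.0499]), array([ 0.006 ,  0.0098, -0.0502])]
320 [array([ 0.002 , -0.0095, -0.0514]), array([ 0.0007,  0.01  , -0.0498])]
330 [array([-0.0023, -0.0096, -0.0524]), array([-0.0038,  0.01  , -0.0505])]
w5 0 [273.3614 264.4569] 0.17443782776650246
w5 0.003 [273.3708 261.9684] 0.17727582625504903
w5 0.022 [273.4244 247.8642] 0.1952498166825106
240 [array([-0.0922, -0.1188,  0.2424]), array([-0.0925,  0.1157,  0.2434])]
250 [array([-0.1082, -0.1204,  0.243 ]), array([-0.1076,  0.1167,  0.2421])]
260 [array([-0.1238, -0.1216,  0.2421]), array([-0.1246,  0.1187,  0.2439])]
270 [array([-0.1397, -0.1229,  0.2411]), array([-0.1398,  0.1195,  0.2415])]
280 [array([ 0.0119, -0.0371, -0.0368]), array([ 0.0112,  0.0368, -0.0355])]
290 [array([ 0.0116, -0.0352, -0.0444]), array([ 0.0113,  0.0348, -0.0438])]
300 [array([ 0.0117, -0.0333, -0.0517]), array([ 0.0109,  0.0332, -0.0504])]
310 [array([ 0.0107, -0.0321, -0.0568]), array([ 0.0089,  0.0324, -0.0544])]
320 [array([ 0.0056, -0.0327, -0.0564]), array([ 0.0064,  0.0319, -0.0574])]
330 [array([-0.0006, -0.0338, -0.0548]), array([ 0.0002,  0.0329, -0.0557])]
```

```bash
python3 - <<'E'
from h import *
import pickle
for n in ['w6','w5']:
    c,o=pickle.load(open(n+'.pkl','rb'))
    X=cloud(c,o);rr=R.from_euler('xyz',o['tcp_rot'],degrees=True)
    t=rr.inv().apply((X-o['ee_pos']).reshape(-1,3)).reshape(X.shape)
    m=(abs(t[...,0])<.014)&(abs(t[...,1])<.06)&(t[...,2]<(-.012 if n=='w6' else .03)); m&=c['color'].max(-1)<110
    q=t[m]; 
    for a,b in [(-.06,0),(0,.06)]:
        s=q[(q[:,1]>a)&(q[:,1]<b)];k=np.argsort(s[:,2])[-200:];print(n,len(s),np.percentile(s[:,2],[50,90,97,99.5]),np.median(s[k],0))
E
```

```text
w6 14401 [-0.0835 -0.0586 -0.0349 -0.0204] [ 0.0073 -0.0109 -0.0219]
w6 14563 [-0.0837 -0.0587 -0.0347 -0.0201] [ 0.0073  0.0105 -0.022 ]
w5 12184 [-0.08   -0.0494 -0.0319 -0.023 ] [ 0.004  -0.0317 -0.0244]
w5 12063 [-0.0802 -0.0494 -0.0317 -0.0231] [ 0.0039  0.0324 -0.0245]
```

Request:
move_arm(
  offset=[
    [0, 0, 0],
    [0, 0, 0],
    [0, 0, 0],
    [0, 0, 0],
    [0, 0, 0.9],
  ],
  twist=[
    [0, 0, 0],
    [0, 0, 0],
    [0, 0, 0],
    [0, 0, 0],
    [0, 0, 0],
  ],
  grip=[0.75, 0.75, 0.75, 0.75, 0.75],
)

```text
time: 10.6
ee_pos: [0.5027, 0.204, 0.1827]
tcp_rot: [180.0, 0.2, -165.9]
wrist_force: [-0.6, -0.4, -1.1]
opening: 0.0641
grasp_force: 0.0
```

Request:
move_arm(
  offset=[
    [0, 0, 1],
    [0, 0, 1],
    [0, 0, 1],
    [0, 0, 0],
    [0, 0, 0],
  ],
  twist=[
    [0, 0, 0],
    [0, 0, 0],
    [0, 0, 0],
    [0, 0, 0],
    [0, 0, 0],
  ],
  grip=[0.75, 0.75, 0.75, 0.5, 0.35],
)

```text
time: 11.1
ee_pos: [0.502, 0.2037, 0.1516]
tcp_rot: [-180.0, 0.1, -166.0]
wrist_force: [-0.3, -0.1, -0.1]
opening: 0.0403
grasp_force: 40.3
```

Request:
move_arm(
  offset=[
    [0, 0, 0],
    [0, 0, 0],
    [0, 0, 0],
  ],
  twist=[
    [0, 0, 0],
    [0, 0, 0],
    [0, 0, 0],
  ],
  grip=[0.3, 0.3, 0.3],
)

```text
time: 11.4
ee_pos: [0.5024, 0.2039, 0.1521]
tcp_rot: [-180.0, 0.1, -165.9]
wrist_force: [-0.4, -0.5, -2.4]
opening: 0.04
grasp_force: 40.5
```

```bash
python3 - <<'E'
from h import *
go(.502,.2034,.152,193.8); print(bot.get_obs()['q'])
E
```

```text
t 11.4 at [0.5024 0.2039 0.1521] [-179.9909    0.1364 -165.9477] F [-0.4486 -0.5279 -2.4352] op 0.0399564621454135 g 40.488488115370274
offset cm [ 0.0484 -0.0401  0.0107] twist [-0.0002  0.0024  0.0044]
[22.1071  2.9114  0.7104 87.6653 -0.0281  8.0547]
```

Request:
move_arm(
  offset=[
    [0, 0, 0],
    [0, 0, 0],
    [0, 0, -0.8],
    [0, 0, 0],
    [0, 0, 0],
  ],
  twist=[
    [0, 0, 0],
    [0, 0, 0],
    [0, 0, 0],
    [0, 0, 0],
    [0, 0, 0],
  ],
  grip=[0.6, 0.6, 0.6, 0.45, 0.25],
)

```text
time: 11.9
ee_pos: [0.5026, 0.2041, 0.1606]
tcp_rot: [180.0, 0.2, -165.9]
wrist_force: [0.5, 0.7, 3.2]
opening: 0.0332
grasp_force: 43.8
```

Request:
move_arm(
  offset=[
    [0, 0, 0],
    [0, 0, 0],
    [0, 0, 0],
  ],
  twist=[
    [0, 0, 0],
    [0, 0, 0],
    [0, 0, 0],
  ],
  grip=[0.25, 0.25, 0.25],
)

```text
time: 12.2
ee_pos: [0.5025, 0.204, 0.1602]
tcp_rot: [180.0, 0.2, -165.9]
wrist_force: [1.5, 1.8, 3.8]
opening: 0.0333
grasp_force: 43.9
```

```bash
python3 - <<'E'
from h import *
c,o=look('w7',[],Z);go(.502,.2034,.16,193.8)
X=cloud(c,o);rr=R.from_euler('xyz',o['tcp_rot'],degrees=True)
t=rr.inv().apply((X-o['ee_pos']).reshape(-1,3)).reshape(X.shape)
for r in range(240,300,5):
    k=np.where((t[r,:,2]<-.015)&(abs(t[r,:,0])<.016)&(c['color'][r].max(-1)<110))[0]
    if len(k): print(r,k[k<273].max() if (k<273).any() else None,t[r,k[k<273]].max(0) if (k<273).any() else '',k[k>273].min() if (k>273).any() else None,t[r,k[k>273].min()] if (k>273).any() else '')
heads(c,o)
E
```

```text
t 12.2 pos [0.5025 0.204  0.1602] [ 179.9977    0.1737 -165.9461] F [1.4588 1.8443 3.7908]
t 12.25 at [0.5025 0.204  0.1602] [ 179.9998    0.1666 -165.9486] F [2.1571 2.3013 4.0671] op 0.03324966647655668 g 43.95021915435791
offset cm [ 0.0646 -0.0442  0.0166] twist [0.     0.0029 0.0044]
265 272 [ 0.0115 -0.0007 -0.015 ] 274 [ 0.0079  0.0004 -0.0152]
270 272 [ 0.0112 -0.0006 -0.0187] 275 [ 0.008   0.0009 -0.0205]
275 272 [ 0.0116 -0.0006 -0.023 ] 274 [ 0.0076  0.0004 -0.0248]
280 272 [ 0.0118 -0.0006 -0.0277] 274 [ 0.0081  0.0004 -0.0301]
285 272 [ 0.0119 -0.0006 -0.0303] 274 [ 0.0077  0.0004 -0.0338]
290 241 [ 0.0116 -0.0143 -0.0349] 308 [ 0.007   0.0156 -0.037 ]
295 237 [ 0.0115 -0.016  -0.039 ] 311 [ 0.0056  0.0168 -0.0388]
red 2843 0.20009592767822626 ((0.5169538855552673, 0.20627081394195557), (0.05097736418247223, 0.03403546288609505), 16.35645866394043)
blu 3241 0.2000825815741745 ((0.5017176270484924, 0.2042282670736313), (0.015997422859072685, 0.03330488130450249), 14.257925033569336)
```

View pics/w7.png

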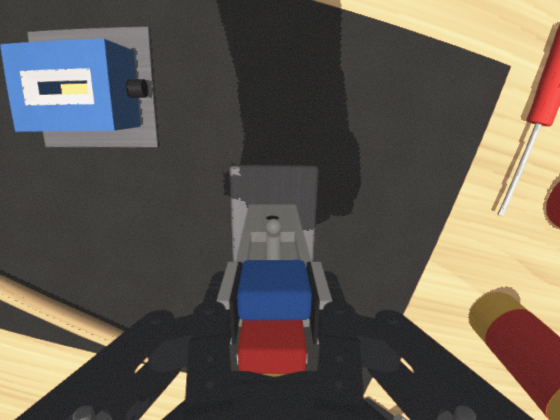

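Request:
move_arm(
  offset=[
    [0, 0, -0.3],
    [0, 0, -0.6],
    [0, 0, -0.8],
    [0, 0, -0.7],
    [0, 0, 0],
  ],
  twist=[
    [0, 0, 0],
    [0, 0, 0],
    [0, 0, 0],
    [0, 0, 0],
    [0, 0, 0],
  ],
  grip=[0.25, 0.25, 0.25, 0.25, 0.25],
)

```text
time: 12.75
ee_pos: [0.5026, 0.2039, 0.1852]
tcp_rot: [-180.0, 0.2, -166.0]
wrist_force: [-0.6, -0.9, -2.0]
opening: 0.0331
grasp_force: 43.5
```

```bash
python3 - <<'E'
from h import *
c,o=look('w8',['full_tip'],Z);heads(c,o);go(.43,.1854,.184,193.8)
E
```

```text
t 12.75 pos [0.5026 0.2039 0.1852] [-179.9963    0.1988 -165.9517] F [-0.5652 -0.9068 -1.983 ]
full_tip 0.76 [272.2 217.6] atz [0.4795 0.1975 0.173 ] dep [0.4799 0.1976 0.1719]
red 1094 0.2022062361260743 ((0.5341508984565735, 0.21131612360477448), (0.014678084291517735, 0.0331515371799469), 12.01683235168457)
yel 1326 0.19894769109996988 ((0.5607613325119019, 0.21740645170211792), (0.013838237151503563, 0.03345085307955742), 14.497716903686523)
blu 4176 0.22471223745625088 ((0.5024816989898682, 0.20425695180892944), (0.01844131574034691, 0.033423349261283875), 15.130450248718262)
t 12.85 at [0.5023 0.2038 0.184 ] [-179.9874    0.1229 -165.9519] F [ 0.6578  0.0171 -2.7339] op 0.03329917012628737 g 43.45850944519043
offset cm [ 7.4566 -0.0345 -0.0167] twist [-0.0002  0.0021  0.0043]
```

Request:
move_arm(
  offset=[
    [1, 0, 0],
    [1.6, 0, 0],
    [2, 0, 0],
    [2.2, 0, 0],
    [1.2, 0, 0],
  ],
  twist=[
    [0, 0, 0],
    [0, 0, 0],
    [0, 0, 0],
    [0, 0, 0],
    [0, 0, 0],
  ],
  grip=[0.25, 0.25, 0.25, 0.25, 0.25],
)

```text
time: 13.35
ee_pos: [0.4227, 0.1839, 0.1836]
tcp_rot: [-180.0, 0.1, -165.9]
wrist_force: [0.9, -0.2, -1.9]
opening: 0.0333
grasp_force: 43.4
```

```bash
python3 - <<'E'
from h import *
go(.415,-.234,.184,182)
o=bot.get_obs();r=R.from_euler('xyz',o['tcp_rot'],degrees=True);print(r.apply(np.eye(3)))
E
```

```text
t 13.35 at [0.4227 0.1839 0.1836] [-179.9865    0.0856 -165.9432] F [ 0.93   -0.2156 -1.8562] op 0.03330205470120598 g 43.3722585439682
offset cm [ 10.9005 -40.3473  -0.0439] twist [-0.0001  0.0015  0.2104]
[[-0.9701 -0.2429 -0.0015]
 [-0.2429  0.9701 -0.0002]
 [ 0.0015  0.0001 -1.    ]]
```

Request:
move_arm(
  offset=[
    [0.4, -1.5, -0.7],
    [0.8, -3, -0.7],
    [1.1, -4, -0.6],
    [1.2, -4.4, 0],
    [1.2, -4.4, 0],
  ],
  twist=[
    [0, 0, 0],
    [0, 0, 0],
    [0, 0, 0],
    [0, 0, 0],
    [0, 0, 0],
  ],
  grip=[0.25, 0.25, 0.25, 0.25, 0.25],
)

```text
time: 13.85
ee_pos: [0.4205, 0.0038, 0.2039]
tcp_rot: [-180.0, 0.2, -165.9]
wrist_force: [1.2, -0.5, -2.1]
opening: 0.0333
grasp_force: 43.4
```

Request:
move_arm(
  offset=[
    [1.2, -4.4, 0],
    [1.2, -4.4, 0],
    [1.2, -4.4, 0],
    [1.1, -4, 0],
    [0.8, -3, 0],
  ],
  twist=[
    [0, 0, 0],
    [0, 0, 0],
    [0, 0, 0],
    [0, 0, 0],
    [0, 0, 0],
  ],
  grip=[0.25, 0.25, 0.25, 0.25, 0.25],
)

```text
time: 14.35
ee_pos: [0.4159, -0.2064, 0.2034]
tcp_rot: [-180.0, 0.1, -166.0]
wrist_force: [0.2, 0.8, -2.2]
opening: 0.033
grasp_force: 43.4
```

Request:
move_arm(
  offset=[
    [0.7, -2.9, 0],
    [0, 0, 1],
    [0, 0, 1],
    [0, 0, 0],
  ],
  twist=[
    [0, 0, 0],
    [0, 0, 0.105],
    [0, 0, 0.105],
    [0, 0, 0],
  ],
  grip=[0.25, 0.25, 0.25, 0.25],
)

```text
time: 14.75
ee_pos: [0.4161, -0.2338, 0.1822]
tcp_rot: [179.9, 0.0, -178.1]
wrist_force: [-0.4, 0.6, -1.0]
opening: 0.0333
grasp_force: 43.3
```

```bash
cat >> h.py <<'E'
def bar(c,o,x0,x1,y0=-.26,y1=-.2):
    X=cloud(c,o); m=(X[...,0]>x0)&(X[...,0]<x1)&(X[...,1]>y0)&(X[...,1]<y1)&(X[...,2]>.135)&(X[...,2]<.2)
    P=X[m]
    for a in np.arange(x0,x1,.01):
        q=P[(P[:,0]>=a)&(P[:,0]<a+.01)]
        if len(q)>4: print('bar x %.3f'%(a+.005),len(q),'y %.4f'%((np.percentile(q[:,1],3)+np.percentile(q[:,1],97))/2),'top %.4f'%np.percentile(q[:,2],80), 'xmin %.4f'%q[:,0].min())
E
python3 - <<'E'
from h import *
c,o=look('w9',['spare_hook','slot_mouth'],Z);heads(c,o)
bar(c,o,.44,.62)
go(.554,-.2325,.184,182)
E
```

```text
t 14.75 pos [ 0.4161 -0.2338  0.1822] [ 179.9198    0.0005 -178.1059] F [-0.3688  0.6473 -0.9839]
spare_hook 0.61 [270.3 315.5] atz [ 0.5905 -0.2323  0.    ] dep [ 0.4202 -0.2352  0.2226]
slot_mouth 0.95 [503.4 233.8] atz [0.4414 0.0025 0.06  ] dep [0.4474 0.0156 0.0448]
blu 4170 0.22177013404455287 ((0.4160032868385315, -0.23372390866279602), (0.01822367124259472, 0.03383099287748337), 4.415514945983887)
bar x 0.475 69 y -0.2353 top 0.1644 xmin 0.4763
bar x 0.485 38 y -0.2355 top 0.1652 xmin 0.4800
bar x 0.495 105 y -0.2349 top 0.1576 xmin 0.4901
bar x 0.505 103 y -0.2347 top 0.1576 xmin 0.5001
bar x 0.515 98 y -0.2344 top 0.1577 xmin 0.5100
bar x 0.525 67 y -0.2338 top 0.1575 xmin 0.5200
t 14.9 at [ 0.4169 -0.2338  0.1841] [-179.9976    0.1381 -177.8041] F [-0.334   0.0962 -1.7893] op 0.0332106664354773 g 43.34284543991089
offset cm [-13.7007  -0.395    0.0385] twist [-0.      0.0024  0.0034]
```

Request:
move_arm(
  offset=[
    [-1.5, 0, 0],
    [-2.5, -0.1, 0],
    [-2.5, -0.1, 0],
    [-2.5, -0.1, 0],
    [-2.5, -0.1, 0],
  ],
  twist=[
    [0, 0, 0],
    [0, 0, 0],
    [0, 0, 0],
    [0, 0, 0],
    [0, 0, 0],
  ],
  grip=[0.25, 0.25, 0.25, 0.25, 0.25],
)

```text
time: 15.4
ee_pos: [0.5333, -0.2336, 0.1846]
tcp_rot: [-180.0, 0.2, -177.8]
wrist_force: [0.4, -0.6, -2.0]
opening: 0.0335
grasp_force: 43.4
```

Request:
move_arm(
  offset=[
    [-2.2, 0, 0],
    [0, 0, 0.6],
    [0, 0, 0.9],
    [0, 0, 0.7],
    [0, 0, 0],
  ],
  twist=[
    [0, 0, 0],
    [0, 0, 0],
    [0, 0, 0],
    [0, 0, 0],
    [0, 0, 0],
  ],
  grip=[0.25, 0.25, 0.25, 0.25, 0.25],
)

```text
time: 15.9
ee_pos: [0.5528, -0.2329, 0.1607]
tcp_rot: [179.9, 0.0, -178.0]
wrist_force: [-0.1, 0.1, -0.9]
opening: 0.0333
grasp_force: 43.2
```

```bash
python3 - <<'E'
from h import *
c,o=look('w10',['spare_hook'],Z);heads(c,o)
bar(c,o,.47,.55)
go(.554,-.2328,.158,182)
E
```

```text
t 15.9 pos [ 0.5528 -0.2329  0.1607] [ 179.9462    0.0203 -177.971 ] F [-0.1304  0.0522 -0.8621]
spare_hook 0.72 [274.4 229.3] atz [ 0.5957 -0.2305  0.    ] dep [ 0.5325 -0.2332  0.1576]
blu 3265 0.20048604197232403 ((0.5520980954170227, -0.2327619194984436), (0.017111465334892273, 0.03357919305562973), 4.340692043304443)
bar x 0.475 81 y -0.2358 top 0.1652 xmin 0.4772
bar x 0.485 287 y -0.2356 top 0.1646 xmin 0.4800
bar x 0.495 287 y -0.2353 top 0.1577 xmin 0.4900
bar x 0.505 272 y -0.2349 top 0.1576 xmin 0.5001
bar x 0.515 267 y -0.2346 top 0.1576 xmin 0.5100
bar x 0.525 251 y -0.2342 top 0.1577 xmin 0.5200
bar x 0.535 235 y -0.2341 top 0.1575 xmin 0.5301
bar x 0.545 4075 y -0.2310 top 0.1956 xmin 0.5400
t 16.0 at [ 0.5534 -0.2332  0.1621] [ 179.9896    0.1146 -177.9889] F [ 0.9765  0.0904 -0.8317] op 0.03324746848013211 g 43.2336151599884
offset cm [-0.0623  0.0362  0.4092] twist [0.0002 0.002  0.0002]
```

Request:
move_arm(
  offset=[
    [0, 0, 0.2],
    [0, 0, 0],
  ],
  twist=[
    [0, 0, 0],
    [0, 0, 0],
  ],
  grip=[0.25, 0.25],
)

```text
time: 16.2
ee_pos: [0.5539, -0.2332, 0.1601]
tcp_rot: [180.0, 0.1, -178.0]
wrist_force: [-0.5, 0.2, -2.9]
opening: 0.0332
grasp_force: 43.2
```

Request:
move_arm(
  offset=[
    [0, 0, 0.15],
    [0, 0, 0],
  ],
  twist=[
    [0, 0, 0],
    [0, 0, 0],
  ],
  grip=[0.25, 0.25],
)

```text
time: 16.4
ee_pos: [0.554, -0.2332, 0.1583]
tcp_rot: [180.0, 0.1, -178.0]
wrist_force: [0.2, -0.5, -2.3]
opening: 0.0334
grasp_force: 43.2
```

Request:
move_arm(
  offset=[
    [0, 0, 0.1],
    [0, 0, 0],
    [0, 0, 0],
  ],
  twist=[
    [0, 0, 0],
    [0, 0, 0],
    [0, 0, 0],
  ],
  grip=[0.25, 0.25, 0.25],
)

```text
time: 16.7
ee_pos: [0.554, -0.2331, 0.1573]
tcp_rot: [180.0, 0.1, -178.0]
wrist_force: [0.5, 0.2, -1.6]
opening: 0.033
grasp_force: 43.2
```

Request:
move_arm(
  offset=[
    [0, 0, 0.15],
    [0, 0, 0],
    [0, 0, 0],
  ],
  twist=[
    [0, 0, 0],
    [0, 0, 0],
    [0, 0, 0],
  ],
  grip=[0.25, 0.25, 0.25],
)

```text
time: 17.0
ee_pos: [0.554, -0.2331, 0.1558]
tcp_rot: [180.0, 0.1, -178.0]
wrist_force: [0.1, 0.1, -1.8]
opening: 0.0334
grasp_force: 43.2
```

Request:
move_arm(
  offset=[
    [0, 0, 0.15],
    [0, 0, 0],
    [0, 0, 0],
  ],
  twist=[
    [0, 0, 0],
    [0, 0, 0],
    [0, 0, 0],
  ],
  grip=[0.25, 0.25, 0.25],
)

```text
time: 17.3
ee_pos: [0.554, -0.2331, 0.1543]
tcp_rot: [180.0, 0.1, -178.0]
wrist_force: [0.8, 0.1, -1.0]
opening: 0.0334
grasp_force: 43.2
```

Request:
move_arm(
  offset=[
    [0, 0, 0.1],
    [0, 0, 0],
    [0, 0, 0],
  ],
  twist=[
    [0, 0, 0],
    [0, 0, 0],
    [0, 0, 0],
  ],
  grip=[0.25, 0.25, 0.25],
)

```text
time: 17.6
ee_pos: [0.554, -0.2331, 0.1534]
tcp_rot: [180.0, 0.1, -178.0]
wrist_force: [-0.4, -0.1, -2.1]
opening: 0.0332
grasp_force: 43.2
```

```bash
python3 - <<'E'
from h import *
f=[]
for i in range(4):
    viewer.camera('side') if i else 0
    f.append(bot.get_obs()['wrist_force'])
print(np.mean(f,0),np.std(f,0))
E
```

```text
[ 0.0331  0.3674 -1.964 ] [0.3188 0.2948 0.3686]
```

Request:
move_arm(
  offset=[
    [0, 0, 0.1],
    [0, 0, 0],
    [0, 0, 0],
  ],
  twist=[
    [0, 0, 0],
    [0, 0, 0],
    [0, 0, 0],
  ],
  grip=[0.25, 0.25, 0.25],
)

```text
time: 18.05
ee_pos: [0.5541, -0.2332, 0.1526]
tcp_rot: [180.0, 0.1, -178.0]
wrist_force: [0.8, 0.7, -0.6]
opening: 0.0334
grasp_force: 43.4
```

Request:
move_arm(
  offset=[
    [0, 0, 0.1],
    [0, 0, 0],
    [0, 0, 0],
  ],
  twist=[
    [0, 0, 0],
    [0, 0, 0],
    [0, 0, 0],
  ],
  grip=[0.25, 0.25, 0.25],
)

```text
time: 18.35
ee_pos: [0.5541, -0.2332, 0.1517]
tcp_rot: [180.0, 0.1, -178.0]
wrist_force: [-1.7, -0.2, 1.5]
opening: 0.0335
grasp_force: 43.8
```

```bash
cat >> h.py <<'E'
def force(n=4):
    f=[]
    for i in range(n):
        if i: viewer.camera('side')
        f.append(bot.get_obs()['wrist_force'])
    print('F',np.mean(f,0),bot.get_obs()['ee_pos'])
E
python3 - <<'E'
from h import *
force()
E
```

```text
F [-1.009   0.1367  2.7087] [ 0.5541 -0.2332  0.1516]
```

Request:
move_arm(
  offset=[
    [0, 0, -0.06],
    [0, 0, 0],
    [0, 0, 0],
    [0, 0, 0],
    [0, 0, -1],
  ],
  twist=[
    [0, 0, 0],
    [0, 0, 0],
    [0, 0, 0],
    [0, 0, 0],
    [0, 0, 0],
  ],
  grip=[0.25, 0.65, 0.65, 0.65, 0.65],
)

```text
time: 19.0
ee_pos: [0.5534, -0.2329, 0.1608]
tcp_rot: [179.9, -0.0, -178.0]
wrist_force: [1.2, -0.3, 0.0]
opening: 0.0552
grasp_force: 0.0
```

Request:
move_arm(
  offset=[
    [0, 0, -2.5],
    [0, 0, -3],
    [0, 0, -2],
    [0, 0, 0],
  ],
  twist=[
    [0, 0, 0],
    [0, 0, 0],
    [0, 0, -0.1],
    [0, 0, -0.1],
  ],
  grip=[0.65, 0.65, 0.65, 0.65],
)

```text
time: 19.4
ee_pos: [0.5547, -0.2335, 0.2412]
tcp_rot: [-179.8, 0.4, -166.3]
wrist_force: [-0.2, -0.8, -0.1]
opening: 0.0554
grasp_force: 0.0
```

```bash
python3 - <<'E'
from h import *
c,o=look('w11',['spare_hook','blue_gauge'],Z);heads(c,o,.17)
go(.5338,.2111,.235,194)
E
```

```text
t 19.4 pos [ 0.5547 -0.2335  0.2412] [-179.8058    0.3628 -166.2967] F [-0.2204 -0.8367 -0.1056]
spare_hook 0.8 [270.5 201.4] atz [ 0.5912 -0.2299  0.    ] dep [ 0.5572 -0.2364  0.1131]
blue_gauge 0.58 [274.5 210. ] atz [ 0.5478 -0.2347  0.165 ] dep [ 0.5461 -0.2351  0.1702]
blu 1271 0.19244248270876985 ((0.553422749042511, -0.23333188891410828), (0.01521306298673153, 0.0335443876683712), 1.614908218383789)
t 19.55 at [ 0.5539 -0.2332  0.2375] [-179.9736    0.1383 -166.6403] F [ 0.2829 -0.9484  0.3855] op 0.05566509616426474 g 0.0
offset cm [-8.3052 43.6913  0.2451] twist [-0.0005  0.0024 -0.0112]
```

Request:
move_arm(
  offset=[
    [-0.5, 2, 0],
    [-0.8, 4, 0],
    [-0.9, 4.6, 0],
    [-0.9, 4.6, 0],
    [-0.9, 4.6, 0],
  ],
  twist=[
    [0, 0, -0.011],
    [0, 0, 0],
    [0, 0, 0],
    [0, 0, 0],
    [0, 0, 0],
  ],
  grip=[0.65, 0.65, 0.65, 0.65, 0.65],
)

```text
time: 20.05
ee_pos: [0.5439, -0.0298, 0.2366]
tcp_rot: [180.0, 0.1, -166.1]
wrist_force: [0.1, -0.1, 0.4]
opening: 0.0554
grasp_force: 0.0
```

Request:
move_arm(
  offset=[
    [-0.9, 4.6, 0],
    [-0.9, 4.6, 0],
    [-0.9, 4.6, 0],
    [-0.8, 4.4, 0],
    [-0.6, 3.5, 0],
  ],
  twist=[
    [0, 0, 0],
    [0, 0, 0],
    [0, 0, 0],
    [0, 0, 0],
    [0, 0, 0],
  ],
  grip=[0.65, 0.65, 0.65, 0.65, 0.65],
)

```text
time: 20.55
ee_pos: [0.5307, 0.1914, 0.2366]
tcp_rot: [-180.0, 0.1, -166.0]
wrist_force: [0.3, 0.3, 0.4]
opening: 0.0556
grasp_force: 0.0
```

Request:
move_arm(
  offset=[
    [-0.2, 1.8, 0],
    [0, 0, 0],
    [0, 0, 0],
  ],
  twist=[
    [0, 0, 0],
    [0, 0, 0],
    [0, 0, 0],
  ],
  grip=[0.65, 0.65, 0.65],
)

```text
time: 20.85
ee_pos: [0.5288, 0.207, 0.2367]
tcp_rot: [-180.0, 0.1, -165.9]
wrist_force: [-0.5, -0.2, -0.7]
opening: 0.0555
grasp_force: 0.0
```

```bash
python3 - <<'E'
from h import *
c,o=look('w12',['full_tip','red_gauge'],Z);heads(c,o,.17)
go(.5338,.2111,.160,194)
E
```

```text
t 20.85 pos [0.5288 0.207  0.2367] [-179.9691    0.0648 -165.9486] F [-0.5259 -0.2167 -0.6652]
full_tip 0.67 [279.8 159.1] atz [0.4794 0.1992 0.173 ] dep [0.4797 0.1993 0.1712]
red_gauge 0.6 [279.  227.3] atz [0.5332 0.2125 0.165 ] dep [0.5266 0.2106 0.1822]
red 1624 0.20176020240008594 ((0.5338373184204102, 0.21084465086460114), (0.015780407935380936, 0.03322319686412811), 13.947527885437012)
yel 1549 0.20154461306440943 ((0.5617529153823853, 0.2177789956331253), (0.014963383786380291, 0.033529799431562424), 16.46007537841797)
yel 726 0.17891645406954712 ((0.5898138284683228, 0.4897751808166504), (0.0503111258149147, 0.015511439181864262), 4.381795406341553)
blu 113 0.17359903946061755 ((0.5872765779495239, 0.23027804493904114), (0.004306988790631294, 0.036002542823553085), 11.898563385009766)
t 21.0 at [0.5292 0.206  0.237 ] [-179.9774    0.1048 -166.0097] F [0.15   0.0698 0.7645] op 0.0553364923361877 g 0.0
offset cm [-0.5575  0.3864  7.7024] twist [-0.0004  0.0018 -0.0002]
```

Request:
move_arm(
  offset=[
    [-0.55, 0.4, 0],
    [0, 0, 2],
    [0, 0, 2.4],
    [0, 0, 2.2],
    [0, 0, 1],
  ],
  twist=[
    [0, 0, 0],
    [0, 0, 0],
    [0, 0, 0],
    [0, 0, 0],
    [0, 0, 0],
  ],
  grip=[0.65, 0.65, 0.65, 0.65, 0.65],
)

```text
time: 21.5
ee_pos: [0.5332, 0.2116, 0.159]
tcp_rot: [-180.0, -0.0, -166.0]
wrist_force: [0.1, -0.0, -0.6]
opening: 0.0556
grasp_force: 0.0
```

Request:
move_arm(
  offset=[
    [0, 0, 0],
    [0, 0, 0],
    [0, 0, 0],
    [0, 0, 0],
    [0, 0, 0],
  ],
  twist=[
    [0, 0, 0],
    [0, 0, 0],
    [0, 0, 0],
    [0, 0, 0],
    [0, 0, 0],
  ],
  grip=[0.65, 0.45, 0.25, 0.25, 0.25],
)

```text
time: 22.0
ee_pos: [0.5341, 0.2124, 0.1622]
tcp_rot: [-180.0, 0.2, -165.9]
wrist_force: [2.2, -0.6, 3.5]
opening: 0.0333
grasp_force: 44.5
```

```bash
python3 - <<'E'
from h import *
go(.5338,.2111,.161,194);force(3)
E
```

```text
t 22.0 at [0.5341 0.2124 0.1622] [-179.9909    0.2275 -165.8951] F [ 2.1981 -0.6164  3.5199] op 0.0333211560871421 g 44.52899515628815
offset cm [ 0.0616 -0.1174  0.1173] twist [-0.0002  0.004   0.0018]
F [ 1.5825 -0.8576  3.8061] [0.5341 0.2124 0.1619]
```

Request:
move_arm(
  offset=[
    [0, 0, -0.3],
    [0, 0, -0.6],
    [0, 0, -0.8],
    [0, 0, -0.6],
    [0, 0, 0],
  ],
  twist=[
    [0, 0, 0],
    [0, 0, 0],
    [0, 0, 0],
    [0, 0, 0],
    [0, 0, 0],
  ],
  grip=[0.25, 0.25, 0.25, 0.25, 0.25],
)

```text
time: 22.6
ee_pos: [0.5338, 0.2124, 0.1852]
tcp_rot: [180.0, 0.2, -165.9]
wrist_force: [-0.5, -0.3, -1.0]
opening: 0.0334
grasp_force: 44.0
```

```bash
python3 - <<'E'
from h import *
c,o=look('w13',['full_tip'],Z);heads(c,o,.17);force(3)
E
```

```text
t 22.6 pos [0.5338 0.2124 0.1852] [ 179.9989    0.194  -165.888 ] F [-0.456  -0.2537 -0.9585]
full_tip 0.59 [273.6 160.8] atz [0.4786 0.1987 0.173 ] dep [0.4786 0.1987 0.1735]
full_tip 0.45 [103.   57.6] atz [0.4478 0.1013 0.173 ] dep [0.4451 0.039  0.0582]
red 4069 0.22356794480968728 ((0.5331929922103882, 0.2126016467809677), (0.01679222285747528, 0.03334539756178856), 14.683303833007812)
yel 1024 0.20283718009533047 ((0.5631163716316223, 0.2179659754037857), (0.013826022855937481, 0.03331936150789261), 16.408435821533203)
F [-0.4491  0.1429 -2.2841] [0.5334 0.2122 0.1837]
```

Request:
move_arm(
  offset=[
    [1.3, 0, 0],
    [2.5, 0, 0],
    [2.8, 0, 0],
    [2.8, 0, 0],
    [1.8, 0, 0],
  ],
  twist=[
    [0, 0, 0],
    [0, 0, 0],
    [0, 0, 0],
    [0, 0, 0],
    [0, 0, 0],
  ],
  grip=[0.25, 0.25, 0.25, 0.25, 0.25],
)

```text
time: 23.3
ee_pos: [0.4232, 0.1845, 0.1837]
tcp_rot: [-180.0, 0.1, -165.9]
wrist_force: [-0.1, -0.2, -1.5]
opening: 0.033
grasp_force: 43.9
```

```bash
python3 - <<'E'
from h import *
force(2);go(.415,-.236,.184,182)
E
```

```text
F [ 1.1518  0.2556 -0.6279] [0.4217 0.1841 0.1842]
t 23.35 at [0.4217 0.1841 0.1842] [-179.9895    0.0536 -165.8773] F [2.4163 0.7003 0.1971] op 0.03351553856701123 g 43.88339281082153
offset cm [ 10.8967 -40.5743   0.0124] twist [-0.0001  0.001   0.2116]
```

Same path as for the blue one.

Request:
move_arm(
  offset=[
    [0.4, -1.5, -0.7],
    [0.8, -3, -0.7],
    [1.1, -4, -0.6],
    [1.2, -4.4, 0],
    [1.2, -4.4, 0],
  ],
  twist=[
    [0, 0, 0],
    [0, 0, 0],
    [0, 0, 0],
    [0, 0, 0],
    [0, 0, 0],
  ],
  grip=[0.25, 0.25, 0.25, 0.25, 0.25],
)

```text
time: 23.85
ee_pos: [0.4212, 0.0043, 0.2039]
tcp_rot: [-180.0, 0.1, -165.8]
wrist_force: [1.1, 0.4, -2.0]
opening: 0.0333
grasp_force: 43.9
```

Request:
move_arm(
  offset=[
    [1.2, -4.4, 0],
    [1.2, -4.4, 0],
    [1.2, -4.4, 0],
    [1.1, -4, 0],
    [0.8, -3, 0],
  ],
  twist=[
    [0, 0, 0],
    [0, 0, 0],
    [0, 0, 0],
    [0, 0, 0],
    [0, 0, 0],
  ],
  grip=[0.25, 0.25, 0.25, 0.25, 0.25],
)

```text
time: 24.35
ee_pos: [0.4168, -0.206, 0.2035]
tcp_rot: [-180.0, 0.1, -166.0]
wrist_force: [0.2, 0.8, -1.8]
opening: 0.0329
grasp_force: 43.9
```

Request:
move_arm(
  offset=[
    [0.7, -3.1, 0],
    [0, 0, 1],
    [0, 0, 1],
    [0, 0, 0],
  ],
  twist=[
    [0, 0, 0],
    [0, 0, 0.105],
    [0, 0, 0.105],
    [0, 0, 0],
  ],
  grip=[0.25, 0.25, 0.25, 0.25],
)

```text
time: 24.75
ee_pos: [0.4175, -0.2354, 0.1822]
tcp_rot: [179.9, -0.0, -178.1]
wrist_force: [-0.1, 0.2, -2.1]
opening: 0.0329
grasp_force: 43.8
```

```bash
python3 - <<'E'
from h import *
c,o=look('w14',['slot_mouth'],Z);heads(c,o,.17)
bar(c,o,.47,.52);force(2)
go(.512,-.2348,.184,182)
E
```

```text
t 24.75 pos [ 0.4175 -0.2354  0.1822] [ 179.9126   -0.0058 -178.0532] F [-0.0651  0.1969 -2.0805]
slot_mouth 0.6 [506.6 232.1] atz [0.4407 0.0041 0.06  ] dep [0.4472 0.0189 0.043 ]
red 4060 0.22054722427014856 ((0.41650187969207764, -0.23506346344947815), (0.034062016755342484, 0.016887009143829346), 88.29444885253906)
bar x 0.475 64 y -0.2357 top 0.1640 xmin 0.4766
bar x 0.485 44 y -0.2352 top 0.1648 xmin 0.4800
bar x 0.495 102 y -0.2350 top 0.1571 xmin 0.4903
bar x 0.505 105 y -0.2347 top 0.1571 xmin 0.5001
bar x 0.515 96 y -0.2344 top 0.1569 xmin 0.5101
F [ 0.4177  0.0423 -1.6631] [ 0.4182 -0.2353  0.1841]
t 24.9 at [ 0.4182 -0.2353  0.1841] [ 179.998     0.1321 -177.7475] F [ 1.2457 -0.8529 -1.2636] op 0.033582183505014115 g 43.83109152317047
offset cm [-9.3708 -0.3205  0.0313] twist [0.     0.0023 0.0044]
```

Request:
move_arm(
  offset=[
    [-1.5, -0.05, 0],
    [-2.5, -0.1, 0],
    [-2.5, -0.1, 0],
    [-2, -0.05, 0],
    [-0.9, 0, 0],
  ],
  twist=[
    [0, 0, 0],
    [0, 0, 0],
    [0, 0, 0],
    [0, 0, 0],
    [0, 0, 0],
  ],
  grip=[0.25, 0.25, 0.25, 0.25, 0.25],
)

```text
time: 25.4
ee_pos: [0.5137, -0.2346, 0.184]
tcp_rot: [180.0, 0.1, -177.8]
wrist_force: [-0.3, 0.5, -3.0]
opening: 0.0334
grasp_force: 43.9
```

Request:
move_arm(
  offset=[
    [0, 0, 0.6],
    [0, 0, 0.9],
    [0, 0, 0.8],
    [0, 0, 0.3],
    [0, 0, 0],
  ],
  twist=[
    [0, 0, 0],
    [0, 0, 0],
    [0, 0, 0],
    [0, 0, 0],
    [0, 0, 0],
  ],
  grip=[0.25, 0.25, 0.25, 0.25, 0.25],
)

```text
time: 25.9
ee_pos: [0.5115, -0.2349, 0.1573]
tcp_rot: [180.0, 0.1, -177.9]
wrist_force: [-1.0, 0.6, -2.2]
opening: 0.0331
grasp_force: 43.9
```

```bash
python3 - <<'E'
from h import *
go(.512,-.2348,.184,182);force(4)
E
```

```text
t 25.9 at [ 0.5115 -0.2349  0.1573] [ 179.9655    0.0666 -177.9403] F [-1.0335  0.5878 -2.2065] op 0.03313730501253022 g 43.89430224895477
offset cm [-0.0573  0.0115 -2.6695] twist [0.0006 0.0012 0.001 ]
F [-0.173  -0.0765 -1.948 ] [ 0.5122 -0.2351  0.1583]
```

Request:
move_arm(
  offset=[
    [0, 0, 0.15],
    [0, 0, 0],
    [0, 0, 0],
  ],
  twist=[
    [0, 0, 0],
    [0, 0, 0],
    [0, 0, 0],
  ],
  grip=[0.25, 0.25, 0.25],
)

```text
time: 26.35
ee_pos: [0.5123, -0.235, 0.1564]
tcp_rot: [180.0, 0.1, -177.9]
wrist_force: [-0.0, 0.5, -2.2]
opening: 0.0334
grasp_force: 43.9
```

Request:
move_arm(
  offset=[
    [0, 0, 0.1],
    [0, 0, 0],
    [0, 0, 0],
  ],
  twist=[
    [0, 0, 0],
    [0, 0, 0],
    [0, 0, 0],
  ],
  grip=[0.25, 0.25, 0.25],
)

```text
time: 26.65
ee_pos: [0.5122, -0.2349, 0.1553]
tcp_rot: [180.0, 0.1, -177.9]
wrist_force: [0.2, 0.5, -2.3]
opening: 0.0332
grasp_force: 43.9
```

```bash
python3 - <<'E'
from h import *
force(4)
E
```

```text
F [ 0.3629  0.1166 -2.1886] [ 0.5123 -0.235   0.1554]
```

Request:
move_arm(
  offset=[
    [0, 0, 0.1],
    [0, 0, 0],
    [0, 0, 0],
  ],
  twist=[
    [0, 0, 0],
    [0, 0, 0],
    [0, 0, 0],
  ],
  grip=[0.25, 0.25, 0.25],
)

```text
time: 27.1
ee_pos: [0.5122, -0.235, 0.1543]
tcp_rot: [180.0, 0.1, -177.9]
wrist_force: [0.1, -0.2, -2.4]
opening: 0.0333
grasp_force: 43.9
```

Request:
move_arm(
  offset=[
    [0, 0, 0.1],
    [0, 0, 0],
    [0, 0, 0],
  ],
  twist=[
    [0, 0, 0],
    [0, 0, 0],
    [0, 0, 0],
  ],
  grip=[0.25, 0.25, 0.25],
)

```text
time: 27.4
ee_pos: [0.5123, -0.235, 0.1535]
tcp_rot: [180.0, 0.1, -177.9]
wrist_force: [-0.2, 0.0, -2.0]
opening: 0.0333
grasp_force: 44.0
```

```bash
python3 - <<'E'
from h import *
force(4)
E
```

```text
F [ 0.1081 -0.1693 -1.278 ] [ 0.5123 -0.235   0.1534]
```

Request:
move_arm(
  offset=[
    [0, 0, 0.08],
    [0, 0, 0],
    [0, 0, 0],
  ],
  twist=[
    [0, 0, 0],
    [0, 0, 0],
    [0, 0, 0],
  ],
  grip=[0.25, 0.25, 0.25],
)

```text
time: 27.85
ee_pos: [0.5123, -0.235, 0.1528]
tcp_rot: [180.0, 0.1, -177.9]
wrist_force: [-0.4, 0.1, 0.2]
opening: 0.0336
grasp_force: 44.2
```

```bash
python3 - <<'E'
from h import *
force(4)
E
```

```text
F [-0.3584 -0.2051  0.6167] [ 0.5123 -0.235   0.1527]
```

Request:
move_arm(
  offset=[
    [0, 0, 0],
    [0, 0, 0],
    [0, 0, 0],
    [0, 0, -1],
    [0, 0, -2.5],
  ],
  twist=[
    [0, 0, 0],
    [0, 0, 0],
    [0, 0, 0],
    [0, 0, 0],
    [0, 0, 0],
  ],
  grip=[0.6, 0.65, 0.65, 0.65, 0.65],
)

```text
time: 28.5
ee_pos: [0.5113, -0.2346, 0.1865]
tcp_rot: [179.9, -0.1, -177.9]
wrist_force: [-0.1, -0.2, -0.5]
opening: 0.0556
grasp_force: 0.0
```

Request:
move_arm(
  offset=[
    [0, 0, -3],
    [0, 0, -2],
    [0, 0, 0],
    [0, 0, 0],
  ],
  twist=[
    [0, 0, 0],
    [0, 0, -0.1],
    [0, 0, -0.11],
    [0, 0, 0],
  ],
  grip=[0.65, 0.65, 0.65, 0.65],
)

```text
time: 28.9
ee_pos: [0.5124, -0.2351, 0.2389]
tcp_rot: [-179.9, 0.2, -165.8]
wrist_force: [-0.6, 1.1, -0.8]
opening: 0.0554
grasp_force: 0.0
```

```bash
python3 - <<'E'
from h import *
c,o=look('w15',[],Z);heads(c,o,.17)
go(.5623,.2180,.2375,194)
E
```

```text
t 28.9 pos [ 0.5124 -0.2351  0.2389] [-179.9232    0.1926 -165.7971] F [-0.6448  1.1314 -0.7604]
red 1291 0.19172589970114753 ((0.5112781524658203, -0.23559461534023285), (0.01542709581553936, 0.033279430121183395), 1.9584906101226807)
blu 1266 0.19170528104332457 ((0.5536296963691711, -0.23340612649917603), (0.016411524266004562, 0.03333301469683647), 1.237703800201416)
t 28.95 at [ 0.5122 -0.235   0.2381] [-179.9662    0.1401 -166.0229] F [-0.1691 -0.2915  0.4662] op 0.05537587615701257 g 0.0
offset cm [-15.8064  42.7522   0.0749] twist [-0.0006  0.0024 -0.0004]
```

Request:
move_arm(
  offset=[
    [-0.6, 1.5, 0],
    [-1.2, 3.2, 0],
    [-1.6, 4.4, 0],
    [-1.6, 4.4, 0],
    [-1.6, 4.4, 0],
  ],
  twist=[
    [0, 0, 0],
    [0, 0, 0],
    [0, 0, 0],
    [0, 0, 0],
    [0, 0, 0],
  ],
  grip=[0.65, 0.65, 0.65, 0.65, 0.65],
)

```text
time: 29.45
ee_pos: [0.5319, -0.0429, 0.2374]
tcp_rot: [180.0, 0.1, -166.1]
wrist_force: [0.3, 0.0, -0.4]
opening: 0.0556
grasp_force: 0.0
```

Request:
move_arm(
  offset=[
    [-1.6, 4.4, 0],
    [-1.6, 4.4, 0],
    [-1.6, 4.4, 0],
    [-1.6, 4.4, 0],
    [-1.6, 4.2, 0],
  ],
  twist=[
    [0, 0, 0],
    [0, 0, 0],
    [0, 0, 0],
    [0, 0, 0],
    [0, 0, 0],
  ],
  grip=[0.65, 0.65, 0.65, 0.65, 0.65],
)

```text
time: 29.95
ee_pos: [0.5559, 0.1884, 0.2376]
tcp_rot: [-180.0, 0.1, -166.0]
wrist_force: [0.1, 0.0, -0.3]
opening: 0.0557
grasp_force: 0.0
```

Request:
move_arm(
  offset=[
    [-1.2, 2.8, 0],
    [0, 0, 0],
    [0, 0, 0],
  ],
  twist=[
    [0, 0, 0],
    [0, 0, 0],
    [0, 0, 0],
  ],
  grip=[0.65, 0.65, 0.65],
)

```text
time: 30.25
ee_pos: [0.561, 0.2168, 0.2371]
tcp_rot: [-180.0, 0.0, -165.9]
wrist_force: [0.3, -0.4, -0.2]
opening: 0.0558
grasp_force: 0.0
```

```bash
python3 - <<'E'
from h import *
c,o=look('w16',['full_tip','yellow_gauge'],Z);heads(c,o,.19)
go(.5623,.2180,.162,194)
E
```

```text
t 30.25 pos [0.561  0.2168 0.2371] [-179.9727    0.0293 -165.8847] F [ 0.3434 -0.3768 -0.2093]
full_tip 0.57 [271.8 110.3] atz [0.4806 0.1953 0.173 ] dep [0.4806 0.1953 0.1713]
yellow_gauge 0.65 [276.6 223.4] atz [0.5627 0.2197 0.165 ] dep [0.5548 0.2175 0.1865]
yel 1266 0.20233742291603254 ((0.5623782873153687, 0.21749860048294067), (0.016049370169639587, 0.032964758574962616), 15.688048362731934)
t 30.4 at [0.5614 0.215  0.238 ] [-179.9795    0.1086 -165.9878] F [ 0.3639  0.1639 -0.2626] op 0.05568096697410385 g 0.0
offset cm [-0.1417  0.2744  7.5954] twist [-0.0004  0.0019  0.0002]
```

Request:
move_arm(
  offset=[
    [-0.1, 0.25, 0],
    [0, 0, 2],
    [0, 0, 2.4],
    [0, 0, 2.2],
    [0, 0, 1],
  ],
  twist=[
    [0, 0, -0.015],
    [0, 0, 0],
    [0, 0, 0],
    [0, 0, 0],
    [0, 0, 0],
  ],
  grip=[0.65, 0.65, 0.65, 0.65, 0.65],
)

```text
time: 30.9
ee_pos: [0.5616, 0.2175, 0.1599]
tcp_rot: [-180.0, -0.0, -165.1]
wrist_force: [0.4, 0.7, 0.5]
opening: 0.0551
grasp_force: 0.0
```

Request:
move_arm(
  offset=[
    [0, 0, 0],
    [0, 0, 0],
    [0, 0, 0],
    [0, 0, 0],
    [0, 0, 0],
  ],
  twist=[
    [0, 0, 0],
    [0, 0, 0],
    [0, 0, 0],
    [0, 0, 0],
    [0, 0, 0],
  ],
  grip=[0.65, 0.45, 0.25, 0.25, 0.25],
  force=50,
)

```text
time: 31.4
ee_pos: [0.5627, 0.2184, 0.1628]
tcp_rot: [-180.0, 0.2, -165.0]
wrist_force: [0.9, -1.6, 3.7]
opening: 0.0332
grasp_force: 52.5
```

```bash
python3 - <<'E'
from h import *
go(.5623,.2180,.162,194);force(3)
E
```

```text
t 31.4 at [0.5627 0.2184 0.1628] [-179.9803    0.2102 -165.0403] F [ 0.9131 -1.6307  3.6847] op 0.03317573606411001 g 52.49732494354248
offset cm [ 0.0506 -0.0298  0.0841] twist [-0.0003  0.0037  0.0167]
F [ 1.0859 -1.4325  3.5773] [0.5627 0.2185 0.1626]
```

Request:
move_arm(
  offset=[
    [0, 0, -0.3],
    [0, 0, -0.6],
    [0, 0, -0.8],
    [0, 0, -0.6],
    [0, 0, 0],
  ],
  twist=[
    [0, 0, 0],
    [0, 0, 0],
    [0, 0, 0],
    [0, 0, 0],
    [0, 0, 0],
  ],
  grip=[0.25, 0.25, 0.25, 0.25, 0.25],
)

```text
time: 32.0
ee_pos: [0.5625, 0.2186, 0.186]
tcp_rot: [-180.0, 0.2, -165.0]
wrist_force: [0.2, -0.0, -1.4]
opening: 0.0331
grasp_force: 51.9
```

```bash
python3 - <<'E'
from h import *
c,o=look('w17',['full_tip'],Z);heads(c,o,.17);force(3);go(.425,.184,.186,193.5)
E
```

```text
t 32.0 pos [0.5625 0.2186 0.186 ] [-179.9997    0.1962 -165.0307] F [ 0.2423 -0.0236 -1.3587]
full_tip 0.97 [273.5 104.7] atz [0.4793 0.1964 0.173 ] dep [0.4793 0.1964 0.1743]
yel 4153 0.22423269396050519 ((0.5620566606521606, 0.21882317960262299), (0.0167282372713089, 0.033123403787612915), 15.443392753601074)
F [ 0.0459  0.1161 -2.5104] [0.5621 0.2184 0.1845]
t 32.2 at [0.5621 0.2184 0.1845] [-179.9849    0.0846 -165.0309] F [ 0.4482  0.3989 -2.6597] op 0.032739249158446164 g 51.94482207298279
offset cm [14.1305  0.2194 -0.174 ] twist [-0.0002  0.0015  0.0256]
```

Request:
move_arm(
  offset=[
    [1.3, 0, 0],
    [2.5, 0.05, 0],
    [2.8, 0.05, 0],
    [2.8, 0.05, 0],
    [2.8, 0.05, 0],
  ],
  twist=[
    [0, 0, 0],
    [0, 0, 0],
    [0, 0, 0],
    [0, 0, 0],
    [0, 0, 0],
  ],
  grip=[0.25, 0.25, 0.25, 0.25, 0.25],
)

```text
time: 32.7
ee_pos: [0.4426, 0.1884, 0.1841]
tcp_rot: [-180.0, 0.1, -165.0]
wrist_force: [-0.0, -0.7, -1.8]
opening: 0.0333
grasp_force: 51.8
```

Request:
move_arm(
  offset=[
    [2, 0, 0],
    [0, 0, -0.7],
    [0, 0, -0.9],
    [0, 0, 0],
  ],
  twist=[
    [0, 0, 0],
    [0, 0, 0],
    [0, 0, 0],
    [0, 0, 0],
  ],
  grip=[0.25, 0.25, 0.25, 0.25],
)

```text
time: 33.1
ee_pos: [0.4255, 0.184, 0.202]
tcp_rot: [180.0, 0.2, -165.0]
wrist_force: [0.4, -0.3, -2.6]
opening: 0.033
grasp_force: 51.9
```

```bash
cat >> h.py <<'E'
def stand(c,o):
    X=cloud(c,o)
    m=(X[...,2]>.053)&(X[...,2]<.068)&(abs(X[...,0]-.444)<.06)&(abs(X[...,1]-.007)<.07)
    P=X[m][:,:2].astype(np.float32); print('stand',len(P),np.median(X[m][:,2]),cv2.minAreaRect(P) if len(P)>50 else '')
    s=c['color'].astype(int); w=(s.min(-1)>150)&(abs(X[...,0]-.444)<.05)&(abs(X[...,1]-.007)<.06)&(X[...,2]>.03)&(X[...,2]<.07)
    if w.sum()>20:
        k,l,st,ce=cv2.connectedComponentsWithStats(w.astype(np.uint8)); i=1+np.argmax(st[1:,4])
        ys,xs=np.where(l==i); hull=cv2.convexHull(np.stack([xs,ys],1)).reshape(-1,2)
        Q=np.array([atz(c,p,.06,o)[:2] for p in hull],np.float32); print('ring',len(xs),cv2.minAreaRect(Q))
E
python3 - <<'E'
from h import *
import pickle
for n in ['w1','w2','w3','w5','w7','w9','w14']:
    print(n);stand(*pickle.load(open(n+'.pkl','rb')))
c,o=look('w18',['slot_mouth'],Z);stand(c,o);heads(c,o,.17);force(2)
go(.444,.0075,.202,193.3)
E
```

```text
w1
stand 2937 0.05849808783228183 ((0.44401001930236816, 0.007518332451581955), (0.07089069485664368, 0.09263047575950623), 13.326986312866211)
ring 661 ((0.4442904591560364, 0.006798051297664642), (0.028277235105633736, 0.06171303614974022), 13.035499572753906)
w2
stand 2734 0.05850625024421671 ((0.4442650377750397, 0.007493596524000168), (0.07076984643936157, 0.08892493695020676), 12.863302230834961)
ring 268 ((0.4366629719734192, 0.003847625106573105), (0.021178605034947395, 0.06087018921971321), 28.577693939208984)
w3
stand 2481 0.058536312747326735 ((0.4440402388572693, 0.007927678525447845), (0.07128213346004486, 0.09073226898908615), 12.670756340026855)
ring 544 ((0.44433343410491943, 0.0077932775020599365), (0.027856072410941124, 0.06203934922814369), 12.865528106689453)
w5
stand 4964 0.058558303038646814 ((0.4442516565322876, 0.0074745528399944305), (0.07054881751537323, 0.09201619029045105), 12.832969665527344)
ring 1094 ((0.4439520835876465, 0.008019417524337769), (0.027441255748271942, 0.06181729584932327), 11.83517837524414)
w7
stand 8412 0.05854864874639451 ((0.44411364
[... 876 characters left out ...]
 0.009  0.06  ] dep [ 0.4532 -0.009   0.0252]
stand 5331 0.05853275024437593 ((0.4439626932144165, 0.007432233542203903), (0.07061948627233505, 0.09166184067726135), 12.532599449157715)
ring 1155 ((0.4438835680484772, 0.008096083998680115), (0.02735958807170391, 0.06177191808819771), 14.008508682250977)
yel 4132 0.2402321428192322 ((0.42495766282081604, 0.18427562713623047), (0.01632245071232319, 0.03324490040540695), 14.434563636779785)
F [-0.2909 -0.3184 -2.2641] [0.425  0.1838 0.2002]
t 33.25 at [0.425  0.1838 0.2002] [-179.9818    0.0911 -165.0409] F [-0.0616 -0.4565 -2.2448] op 0.03315928923828367 g 51.89178764820099
offset cm [  2.7154 -17.5214  -0.1772] twist [-0.0003  0.0016  0.029 ]
```

Request:
move_arm(
  offset=[
    [0.4, -2.5, 0],
    [0.7, -4.5, 0],
    [0.7, -4.5, 0],
    [0.6, -4, 0],
    [0.3, -2, 0],
  ],
  twist=[
    [0, 0, 0],
    [0, 0, 0],
    [0, 0, 0],
    [0, 0, 0],
    [0, 0, 0.036],
  ],
  grip=[0.25, 0.25, 0.25, 0.25, 0.25],
)

```text
time: 33.75
ee_pos: [0.4438, 0.005, 0.2]
tcp_rot: [-180.0, 0.1, -167.2]
wrist_force: [-0.7, 1.0, -2.2]
opening: 0.0332
grasp_force: 51.9
```

Request:
move_arm(
  offset=[
    [0, 0, 0],
    [0, 0, 0],
  ],
  twist=[
    [0, 0, 0],
    [0, 0, 0],
  ],
  grip=[0.25, 0.25],
)

```text
time: 33.95
ee_pos: [0.4437, 0.0073, 0.2001]
tcp_rot: [180.0, 0.1, -167.2]
wrist_force: [0.1, 0.2, -1.5]
opening: 0.0331
grasp_force: 51.9
```

```bash
python3 - <<'E'
from h import *
c,o=look('w19',[],Z);heads(c,o,.17);stand(c,o);force(2)
X=cloud(c,o);m=(X[...,2]>.09)&(X[...,2]<.19)&(np.hypot(X[...,0]-o['ee_pos'][0],X[...,1]-o['ee_pos'][1])<.03)
rr=R.from_euler('xyz',o['tcp_rot'],degrees=True);t=rr.inv().apply(X[m]-o['ee_pos'])
for a in np.arange(0,.11,.01):
    q=t[(t[:,2]>a)&(t[:,2]<a+.01)]
    if len(q)>10: print('%.3f'%a,len(q),'x max',np.percentile(q[:,0],[50,95]),'y',np.percentile(q[:,1],[2,98]))
go(.444,.0074,.19,192.9)
E
```

```text
t 33.95 pos [0.4437 0.0073 0.2001] [ 179.9853    0.0687 -167.1572] F [ 0.1214  0.1729 -1.5016]
yel 4156 0.23832644827618082 ((0.4434082508087158, 0.007581028155982494), (0.01664939522743225, 0.03308090195059776), 12.809179306030273)
stand 3959 0.05856337062079964 ((0.44381090998649597, 0.0074470676481723785), (0.0707828477025032, 0.08927278220653534), 13.041007041931152)
ring 338 ((0.44485601782798767, 0.007797818630933762), (0.022898128256201744, 0.05917411297559738), 12.864903450012207)
F [-0.0697  0.0625 -2.2051] [0.4436 0.0082 0.2002]
0.010 168 x max [0.0037 0.0043] y [-0.0203  0.0206]
0.020 148 x max [0.0038 0.0043] y [-0.021   0.0205]
0.030 163 x max [0.0038 0.0043] y [-0.0209  0.0202]
0.040 676 x max [0.0032 0.0044] y [-0.0191  0.0185]
0.050 276 x max [0.0041 0.0046] y [-0.0205  0.0194]
0.060 251 x max [0.0042 0.0046] y [-0.0203  0.0194]
0.070 210 x max [0.0042 0.0046] y [-0.0205  0.0193]
0.080 194 x max [0.0043 0.0047] y [-0.0204  0.0193]
0.090 171 x max [0.0043 0.0046] y [-0.0206  0.0191]
0.100 72 x max [0.0042 0.0045] y [-0.0207  0.0193]
t 34.05 at [0.4436 0.0082 0.2002] [ 179.9909    0.0873 -167.0402] F [-0.1275 -0.1721 -1.9261] op 0.032806145641851824 g 51.865991950035095
offset cm [-0.0149 -0.0868  1.0244] twist [0.0002 0.0015 0.001 ]
```

Request:
move_arm(
  offset=[
    [-0.02, -0.03, 0.8],
    [0, 0, 1.2],
    [0, 0, 0.8],
    [0, 0, 0],
    [0, 0, 0],
  ],
  twist=[
    [0, 0.0015, 0],
    [0, 0, 0],
    [0, 0, 0],
    [0, 0, 0],
    [0, 0, 0],
  ],
  grip=[0.25, 0.25, 0.25, 0.25, 0.25],
)

```text
time: 34.55
ee_pos: [0.4436, 0.0075, 0.1723]
tcp_rot: [-180.0, -0.0, -167.1]
wrist_force: [-0.6, -0.5, -1.5]
opening: 0.0329
grasp_force: 51.9
```

```bash
python3 - <<'E'
from h import *
force(2);go(.444,.0080,.14,192.9)
E
```

```text
F [-0.2859 -0.3865 -1.6193] [0.4438 0.0075 0.1727]
t 34.6 at [0.4438 0.0075 0.1727] [-179.9886    0.0369 -167.0824] F [ 0.077  -0.2647 -1.7154] op 0.0330663454239152 g 51.85348927974701
offset cm [-0.027   0.0494  3.2651] twist [-0.0002  0.0006  0.0003]
```

Aligned to under 0.5 mm; go into the slot in small steps.

Request:
move_arm(
  offset=[
    [-0.02, 0.03, 0.4],
    [0, 0, 0.4],
    [0, 0, 0.4],
    [0, 0, 0],
    [0, 0, 0],
  ],
  twist=[
    [0, 0, 0],
    [0, 0, 0],
    [0, 0, 0],
    [0, 0, 0],
    [0, 0, 0],
  ],
  grip=[0.25, 0.25, 0.25, 0.25, 0.25],
)

```text
time: 35.1
ee_pos: [0.4439, 0.0077, 0.1604]
tcp_rot: [-180.0, 0.0, -167.1]
wrist_force: [0.1, -0.1, -2.4]
opening: 0.0332
grasp_force: 51.9
```

Request:
move_arm(
  offset=[
    [0, 0, 0.2],
    [0, 0, 0.2],
    [0, 0, 0],
    [0, 0, 0],
  ],
  twist=[
    [0, 0, 0],
    [0, 0, 0],
    [0, 0, 0],
    [0, 0, 0],
  ],
  grip=[0.25, 0.25, 0.25, 0.25],
)

```text
time: 35.5
ee_pos: [0.444, 0.0077, 0.1565]
tcp_rot: [-180.0, 0.0, -167.1]
wrist_force: [0.4, -0.6, -1.6]
opening: 0.0327
grasp_force: 51.9
```

```bash
python3 - <<'E'
from h import *
force(4);go(.444,.0080,.14,192.9)
E
```

```text
F [-0.2094 -0.0799 -2.3042] [0.444  0.0077 0.1566]
t 35.65 at [0.444  0.0077 0.1566] [-179.9887    0.0325 -167.0947] F [-0.0035  0.0239 -2.321 ] op 0.033098365870545536 g 51.86542332172394
offset cm [-0.0044  0.0294  1.6563] twist [-0.0002  0.0006  0.0001]
```

Request:
move_arm(
  offset=[
    [0, 0, 0.2],
    [0, 0, 0.2],
    [0, 0, 0],
    [0, 0, 0],
  ],
  twist=[
    [0, 0, 0],
    [0, 0, 0],
    [0, 0, 0],
    [0, 0, 0],
  ],
  grip=[0.25, 0.25, 0.25, 0.25],
)

```text
time: 36.05
ee_pos: [0.4439, 0.0077, 0.1524]
tcp_rot: [-180.0, 0.0, -167.1]
wrist_force: [0.3, -1.1, -2.4]
opening: 0.0329
grasp_force: 51.9
```

Request:
move_arm(
  offset=[
    [0, 0, 0.2],
    [0, 0, 0.2],
    [0, 0, 0],
    [0, 0, 0],
  ],
  twist=[
    [0, 0, 0],
    [0, 0, 0],
    [0, 0, 0],
    [0, 0, 0],
  ],
  grip=[0.25, 0.25, 0.25, 0.25],
)

```text
time: 36.45
ee_pos: [0.444, 0.0077, 0.1485]
tcp_rot: [-180.0, 0.0, -167.1]
wrist_force: [0.5, 0.4, -2.0]
opening: 0.0332
grasp_force: 51.9
```

Request:
move_arm(
  offset=[
    [0, 0, 0.2],
    [0, 0, 0.2],
    [0, 0, 0.2],
    [0, 0, 0],
    [0, 0, 0],
  ],
  twist=[
    [0, 0, 0],
    [0, 0, 0],
    [0, 0, 0],
    [0, 0, 0],
    [0, 0, 0],
  ],
  grip=[0.25, 0.25, 0.25, 0.25, 0.25],
)

```text
time: 36.95
ee_pos: [0.444, 0.0077, 0.1425]
tcp_rot: [-180.0, 0.0, -167.1]
wrist_force: [0.7, 0.4, -2.3]
opening: 0.0331
grasp_force: 51.9
```

```bash
python3 - <<'E'
from h import *
force(3);go(.444,.0080,.14,192.9)
E
```

```text
F [ 0.2573  0.4851 -1.9062] [0.4441 0.0077 0.1426]
t 37.05 at [0.4441 0.0077 0.1426] [-179.9874    0.0381 -167.0955] F [-0.3631  0.4085 -2.158 ] op 0.03270341671210247 g 51.86499059200287
offset cm [-0.0012  0.03    0.2603] twist [-0.0002  0.0007  0.0001]
```

Request:
move_arm(
  offset=[
    [0, 0, 0.2],
    [0, 0, 0.1],
    [0, 0, 0],
    [0, 0, 0],
  ],
  twist=[
    [0, 0, 0],
    [0, 0, 0],
    [0, 0, 0],
    [0, 0, 0],
  ],
  grip=[0.25, 0.25, 0.25, 0.25],
)

```text
time: 37.45
ee_pos: [0.444, 0.0077, 0.1395]
tcp_rot: [-180.0, 0.0, -167.1]
wrist_force: [0.2, 0.6, -2.8]
opening: 0.0329
grasp_force: 51.9
```

Request:
move_arm(
  offset=[
    [0, 0, 0.15],
    [0, 0, 0],
    [0, 0, 0],
  ],
  twist=[
    [0, 0, 0],
    [0, 0, 0],
    [0, 0, 0],
  ],
  grip=[0.25, 0.25, 0.25],
)

```text
time: 37.75
ee_pos: [0.444, 0.0077, 0.138]
tcp_rot: [-180.0, 0.0, -167.1]
wrist_force: [0.5, 0.3, -2.4]
opening: 0.033
grasp_force: 51.9
```

Request:
move_arm(
  offset=[
    [0, 0, 0.15],
    [0, 0, 0],
    [0, 0, 0],
  ],
  twist=[
    [0, 0, 0],
    [0, 0, 0],
    [0, 0, 0],
  ],
  grip=[0.25, 0.25, 0.25],
)

```text
time: 38.05
ee_pos: [0.444, 0.0077, 0.1365]
tcp_rot: [-180.0, 0.0, -167.1]
wrist_force: [0.2, 0.8, -2.6]
opening: 0.0329
grasp_force: 51.9
```

Request:
move_arm(
  offset=[
    [0, 0, 0.15],
    [0, 0, 0],
  ],
  twist=[
    [0, 0, 0],
    [0, 0, 0],
  ],
  grip=[0.25, 0.25],
)

```text
time: 38.25
ee_pos: [0.4439, 0.0077, 0.1348]
tcp_rot: [-180.0, 0.0, -167.1]
wrist_force: [0.2, 0.0, -2.8]
opening: 0.0327
grasp_force: 51.9
```

Request:
move_arm(
  offset=[
    [0, 0, 0.15],
    [0, 0, 0],
    [0, 0, 0],
  ],
  twist=[
    [0, 0, 0],
    [0, 0, 0],
    [0, 0, 0],
  ],
  grip=[0.25, 0.25, 0.25],
)

```text
time: 38.55
ee_pos: [0.444, 0.0077, 0.1335]
tcp_rot: [-180.0, 0.0, -167.1]
wrist_force: [-0.3, 0.7, -2.2]
opening: 0.0331
grasp_force: 51.9
```

Request:
move_arm(
  offset=[
    [0, 0, 0.15],
    [0, 0, 0],
    [0, 0, 0],
  ],
  twist=[
    [0, 0, 0],
    [0, 0, 0],
    [0, 0, 0],
  ],
  grip=[0.25, 0.25, 0.25],
)

```text
time: 38.85
ee_pos: [0.444, 0.0077, 0.132]
tcp_rot: [-180.0, 0.0, -167.1]
wrist_force: [0.2, 0.5, -1.8]
opening: 0.033
grasp_force: 51.9
```

Request:
move_arm(
  offset=[
    [0, 0, 0.15],
    [0, 0, 0],
  ],
  twist=[
    [0, 0, 0],
    [0, 0, 0],
  ],
  grip=[0.25, 0.25],
)

```text
time: 39.05
ee_pos: [0.444, 0.0077, 0.1303]
tcp_rot: [-180.0, 0.0, -167.1]
wrist_force: [0.1, -0.4, -1.9]
opening: 0.0333
grasp_force: 51.9
```

Request:
move_arm(
  offset=[
    [0, 0, 0.15],
    [0, 0, 0],
    [0, 0, 0],
  ],
  twist=[
    [0, 0, 0],
    [0, 0, 0],
    [0, 0, 0],
  ],
  grip=[0.25, 0.25, 0.25],
)

```text
time: 39.35
ee_pos: [0.444, 0.0077, 0.129]
tcp_rot: [-180.0, 0.0, -167.1]
wrist_force: [0.5, 0.6, -1.8]
opening: 0.033
grasp_force: 51.9
```

Request:
move_arm(
  offset=[
    [0, 0, 0.15],
    [0, 0, 0],
    [0, 0, 0],
  ],
  twist=[
    [0, 0, 0],
    [0, 0, 0],
    [0, 0, 0],
  ],
  grip=[0.25, 0.25, 0.25],
)

```text
time: 39.65
ee_pos: [0.444, 0.0077, 0.1275]
tcp_rot: [-180.0, 0.0, -167.1]
wrist_force: [-0.6, 0.2, -3.4]
opening: 0.0331
grasp_force: 51.9
```

Request:
move_arm(
  offset=[
    [0, 0, 0.15],
    [0, 0, 0],
  ],
  twist=[
    [0, 0, 0],
    [0, 0, 0],
  ],
  grip=[0.25, 0.25],
)

```text
time: 39.85
ee_pos: [0.444, 0.0077, 0.1259]
tcp_rot: [-180.0, 0.0, -167.1]
wrist_force: [-0.6, 0.4, -2.3]
opening: 0.033
grasp_force: 52.0
```

Request:
move_arm(
  offset=[
    [0, 0, 0.15],
    [0, 0, 0],
    [0, 0, 0],
  ],
  twist=[
    [0, 0, 0],
    [0, 0, 0],
    [0, 0, 0],
  ],
  grip=[0.25, 0.25, 0.25],
)

```text
time: 40.15
ee_pos: [0.4442, 0.0077, 0.125]
tcp_rot: [-180.0, 0.1, -167.1]
wrist_force: [-1.3, -0.3, 2.4]
opening: 0.0326
grasp_force: 52.6
```

Request:
move_arm(
  offset=[
    [0, 0, 0.15],
    [0, 0, 0],
    [0, 0, 0],
  ],
  twist=[
    [0, 0, 0],
    [0, 0, 0],
    [0, 0, 0],
  ],
  grip=[0.25, 0.25, 0.25],
)

```text
time: 40.45
ee_pos: [0.4443, 0.0077, 0.1234]
tcp_rot: [-180.0, 0.1, -167.1]
wrist_force: [-0.4, -0.2, 5.7]
opening: 0.0334
grasp_force: 52.9
```

Request:
move_arm(
  offset=[
    [0, 0, 0.1],
    [0, 0, 0],
    [0, 0, 0],
    [0, 0, 0],
    [0, 0, 0],
  ],
  twist=[
    [0, 0, 0],
    [0, 0, 0],
    [0, 0, 0],
    [0, 0, 0],
    [0, 0, 0],
  ],
  grip=[0.25, 0.25, 0.25, 0.25, 0.25],
)

```text
time: 40.95
ee_pos: [0.4443, 0.0077, 0.1227]
tcp_rot: [-180.0, 0.1, -167.1]
wrist_force: [-0.7, -0.7, 7.3]
opening: 0.0333
grasp_force: 53.1
```

```bash
python3 - <<'E'
from h import *
force(4)
E
```

```text
F [-0.6539 -0.2183  7.4878] [0.4443 0.0077 0.1227]
```

Request:
move_arm(
  offset=[
    [0, 0, -0.1],
    [0, 0, -0.1],
    [0, 0, -0.08],
    [0, 0, 0],
    [0, 0, 0],
  ],
  twist=[
    [0, 0, 0],
    [0, 0, 0],
    [0, 0, 0],
    [0, 0, 0],
    [0, 0, 0],
  ],
  grip=[0.25, 0.25, 0.25, 0.25, 0.25],
)

```text
time: 41.6
ee_pos: [0.4441, 0.0077, 0.1248]
tcp_rot: [-180.0, 0.0, -167.1]
wrist_force: [-0.0, -0.3, 3.3]
opening: 0.0328
grasp_force: 52.6
```

```bash
python3 - <<'E'
from h import *
force(4)
E
```

```text
F [ 0.0656 -0.3143  3.6925] [0.444  0.0077 0.1248]
```

Request:
move_arm(
  offset=[
    [0, 0, -0.06],
    [0, 0, 0],
    [0, 0, 0],
  ],
  twist=[
    [0, 0, 0],
    [0, 0, 0],
    [0, 0, 0],
  ],
  grip=[0.25, 0.25, 0.25],
)

```text
time: 42.05
ee_pos: [0.444, 0.0077, 0.1254]
tcp_rot: [-180.0, 0.0, -167.1]
wrist_force: [0.5, -0.2, 1.9]
opening: 0.033
grasp_force: 52.4
```

```bash
python3 - <<'E'
from h import *
force(3)
E
```

```text
F [ 0.1059 -0.6084  2.1846] [0.444  0.0077 0.1253]
```

Light contact; release and withdraw.

Request:
move_arm(
  offset=[
    [0, 0, -0.03],
    [0, 0, 0],
    [0, 0, 0],
    [0, 0, 0],
    [0, 0, -1],
  ],
  twist=[
    [0, 0, 0],
    [0, 0, 0],
    [0, 0, 0],
    [0, 0, 0],
    [0, 0, 0],
  ],
  grip=[0.25, 0.55, 0.65, 0.65, 0.65],
)

```text
time: 42.65
ee_pos: [0.4433, 0.0077, 0.1349]
tcp_rot: [180.0, -0.1, -167.1]
wrist_force: [-0.8, 0.5, -0.5]
opening: 0.0557
grasp_force: 0.0
```

Request:
move_arm(
  offset=[
    [0, 0, -3],
    [0, 0, -4],
    [0, 0, -4],
    [0, 0, -3],
    [0, 0, 0],
  ],
  twist=[
    [0, 0, 0],
    [0, 0, 0],
    [0, 0, 0],
    [0, 0, 0],
    [0, 0, 0],
  ],
  grip=[0.65, 0.65, 0.65, 0.65, 0.65],
)

```text
time: 43.15
ee_pos: [0.4449, 0.0077, 0.2805]
tcp_rot: [-179.9, 0.4, -167.1]
wrist_force: [-0.3, -0.2, -0.6]
opening: 0.0557
grasp_force: 0.0
```

Request:
move_arm(
  offset=[
    [0, 0, 0],
    [0, 0, 0],
  ],
  twist=[
    [0, 0, 0],
    [0, 0, 0],
  ],
  grip=[0.65, 0.65],
)

```text
time: 43.35
ee_pos: [0.4437, 0.0077, 0.2749]
tcp_rot: [180.0, -0.0, -167.1]
wrist_force: [0.0, 0.1, -0.7]
opening: 0.0551
grasp_force: 0.0
```

```bash
python3 - <<'E'
from h import *
c,o=look('w20',[],Z);heads(c,o,.13)
E
```

```text
t 43.35 pos [0.4437 0.0077 0.2749] [ 179.9908   -0.0428 -167.0951] F [ 0.033   0.1461 -0.671 ]
red 809 0.1855665306227504 ((0.5111033916473389, -0.2289990782737732), (0.015751225873827934, 0.02454766258597374), 3.283170223236084)
yel 834 0.16443608378955493 ((0.4431706964969635, 0.007098915986716747), (0.015442760661244392, 0.03302419185638428), 12.82827091217041)
blu 918 0.18686455096846658 ((0.5529252886772156, -0.22941499948501587), (0.016679387539625168, 0.028632353991270065), 0.2552679479122162)
```

View pics/w20.png

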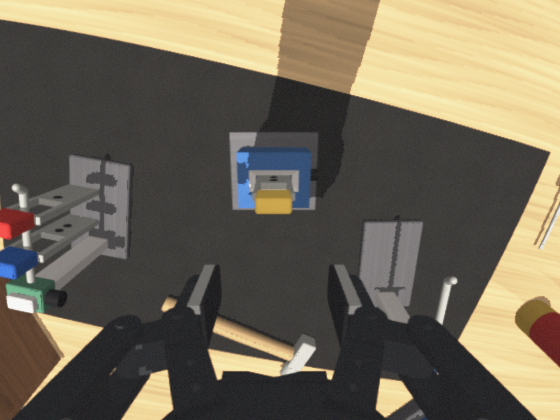

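The picture shows the yellow gauge upright in the slot at (273,200). Red and blue hang on the spare bar at (15,222) and (15,262). The full hook is empty on the right.

```bash
python3 -c "
from workcell import bot
print(bot.job_done())"
```

```text
the job is handed in; nothing more can be done
None
```

I handed the job in after about 43 s of the 72 s allowed: the red and blue gauges hang on the spare hook, and the yellow gauge was pressed down (bed about 3 mm by force, roughly 10 N, held) and left standing free in the slot; the hand-in returned no verdict.

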